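Stack drained instrument cassettes into a nested pile

TASK

The two rinsed instrument cassettes have drained on the sloped stand. Stack them squarely on the black-marked cassette in the low steel tray: the blue one on the black one, then the yellow one on the blue one, each set down gently with its foot fully home inside the corner lugs of the one below so that the pile cannot shift. Leave the black cassette where it is in the tray, and do not disturb the things lying around.

Things in the scene. Friction and masses are not known exactly. Their poses are not given: they have to be found in the camera images.
- cassette_black: Flat stainless box, slotted lid, BLACK corner lugs and end strips, level and loose in the tray. All cassettes: 150 (x) x 60 (y) mm, straight sides from 5 to 22 mm above the origin (lid at 22); under them a foot 142.4 x 52.4 x 5 mm high. 0.3 kg. Origin: centre of the foot's underside; x lengthwise, z out of the lid.
- nest (a point): Point on the black-marked cassette: centre of its lid, 22 mm above its origin, axes as the cassette. On every lid L-shaped lugs (3 mm thick, 3.5 mm high, 15 mm along each edge, square edges) leave 144 x 54 mm for the next foot: 0.8 mm play a side. The next cassette's origin comes to this point when seated, 3.5 mm higher when it stands on the lugs.
- cassette_blue: Cassette with BLUE lugs and end strips, same size, frame and lid as the black-marked one, lying loose lid up in one bay of the stand: it slopes 28 degrees, its +x end uphill and away from the robot, so its z leans 28 degrees from vertical. Weight 0.21 to 0.42 kg.
- cassette_yellow: Cassette with YELLOW lugs and end strips, same size, frame and lid, lying in the other bay in the same way. Weight 0.21 to 0.42 kg. Gripped near an end, a cassette can turn or slip some mm in the fingers; gripped at its middle (free once it is off the stand) it stays true.
- drain_stand: Fixed wire stand on a 176 x 262 x 12 mm pan. Bays at y +62 and -62 mm; in each two wires rise at 28 degrees to +x under the foot and end below in a stop 15 mm high. Wire loops flank the lower end of each cassette, 24 mm high over the slope, to 7 mm uphill of its middle: only its uphill half is free at the sides; lift it square to the slope. Top 0.12 m. Origin: centre of underside.
- setup_tray: Fixed low steel tray 215 x 150 mm, rim 12 mm high, floor 3 mm thick. Origin: centre of the underside; x along its length, z up.
- pill_vial: Bystander: clear vial with a dark cap, 29 mm wide, 74 mm high. Origin: centre of its underside.
- drop_bottle: Bystander: small white dropper bottle with a red cap, 29 mm wide, 86 mm high. Origin: centre of its underside.
- pen: Bystander: blue pen 139 mm long, 13 mm thick. Origin: under its middle.
- tape: Bystander: roll of white tape lying flat, 69 mm wide, 25 mm high. Origin: centre of its underside.
- shears: Bystander: steel scissors lying flat, 159 x 88 mm, 8 mm thick. Origin: under the middle.
- gauze_a: Bystander: sealed gauze pack 86 x 59 x 13 mm. Origin: centre of its underside.
- gauze_b: Bystander: sealed gauze pack 86 x 59 x 13 mm. Origin: centre of its underside.

How it is judged:
On the way, in this order (a step that is already met when the one before it is completed fails the run):
1. the blue cassette is nested on the black-marked one, the yellow one not yet on the pile (x of cassette_blue in the frame of cassette_black between -0.0025 and 0.0025 m and y of cassette_blue in the frame of cassette_black between -0.0025 and 0.0025 m and z of cassette_blue in the frame of cassette_black between 0.0205 and 0.0234 m and angle between the z axis of cassette_blue and the z axis of cassette_black, either way round below 0.014 rad and angle between the x axis of cassette_blue and the x axis of cassette_black, either way round below 0.04 rad and horizontal distance between cassette_yellow and cassette_black above 0.08 m), for 0.2 s.
2. the yellow cassette is nested on the blue one (x of cassette_yellow in the frame of cassette_blue between -0.0025 and 0.0025 m and y of cassette_yellow in the frame of cassette_blue between -0.0025 and 0.0025 m and z of cassette_yellow in the frame of cassette_blue between 0.0205 and 0.0234 m and angle between the z axis of cassette_yellow and the z axis of cassette_blue, either way round below 0.014 rad and angle between the x axis of cassette_yellow and the x axis of cassette_blue, either way round below 0.04 rad and x of cassette_blue in the frame of cassette_black between -0.0025 and 0.0025 m and y of cassette_blue in the frame of cassette_black between -0.0025 and 0.0025 m and z of cassette_blue in the frame of cassette_black between 0.0205 and 0.0234 m and angle between the z axis of cassette_blue and the z axis of cassette_black, either way round below 0.014 rad and angle between the x axis of cassette_blue and the x axis of cassette_black, either way round below 0.04 rad), for 0.2 s.
At the end, for the whole second after the job is handed in: Blue seated on black, yellow on blue: each centred within 2.5 mm, same way within 2.3 degrees, parallel within 0.8, origin 20.5 to 23.4 mm above that below (not on the lugs). The black one is level and within 15 mm of its start; all three are at rest and released (all of step 2 and angle between cassette_black's own z axis and vertical below 0.03 rad and distance of cassette_black from where it was at the start of the episode below 0.015 m and linear speed of each of cassette_black, cassette_blue, cassette_yellow below 0.01 m/s); the robot touches nothing.
It fails at once if a bystander (vial, dropper bottle, pen, tape, scissors, gauze packs) is pushed more than 20 mm (distance of any of pill_vial, drop_bottle, pen, tape, shears, gauze_a, gauze_b from where it was at the start of the episode above 0.02 m).
It fails at once if a cassette is dropped or slammed on to the pile (faster than 0.3 m/s within 18 mm of its seat) ((linear speed of cassette_blue above 0.3 m/s and horizontal distance between cassette_blue and cassette_black below 0.04 m and z of cassette_blue in the frame of cassette_black between 0.01 and 0.04 m) or (linear speed of cassette_yellow above 0.3 m/s and horizontal distance between cassette_yellow and cassette_blue below 0.04 m and z of cassette_yellow in the frame of cassette_blue between 0.01 and 0.04 m)).
It also fails if it takes over 72 s, if anything falls off the work surface, if the arm or the gripper's body presses on something with over 40 N, if the wrist force passes 120 N, or if a joint passes its speed limit or range.

ROBOT

A 7-joint arm with a two-finger parallel gripper is mounted at the origin on a cart in front of the work surface, level with it; the furniture and walls round the work are solid. World frame = base frame: x ahead of the robot, y to its left, z up, the work surface at z = 0. Lengths are in m, angles in rad, forces in N, time in s.
With the tool pointing down it reaches from about 0.35 to 0.9 m from the base axis. Payload 8.1 kg.
Tool frame: the origin (TCP) lies between the finger pads; the fingertips stand 8 mm ahead of it and the grasp point (between the pads) lies 11 mm behind it (arm.tcp_to_tips is the distance from the TCP to the fingertips, in m); z points along the fingers, x is the direction in which the jaws open and shut, and the axes are right-handed (so a half turn about z gives the same grasp; the last joint's range is limited). The gripper opens to 92 mm and grips with 3 to 60 N. Pads are 19 mm wide; open, the fingers measure 130 mm over their backs; the gripper's body (75 mm by 190 mm) begins 47 mm behind the grasp point.
Start: joints at [1.246, 0.434, 0.025, 1.573, -0.012, 1.134, -0.075], TCP at [0.137, -0.61, 0.235] pointing down, gripper open.
Joint ranges: [-2.62, 2.62], [-0.44, 2.09], [-1.27, 1.32], [0.08, 2.57], [-1.32, 4.46], [0.12, 2], [-2.74, 2.74]. Speed limits (rad/s): [2.22, 2.22, 3.01, 3.01, 3.14, 3.14, 3.14].

INTERFACE

Orientations are given as a rotation vector (axis times angle).
In Python, from cell import arm, eyes gives the robot as it stands.
- The arm moves only by the tool play_rows, never from a script. Its argument "rows" is a list of rows, each a list of 3 entries, a list of its own where there are three numbers: the shift along the tool's x, y, z each as a share of 50 cm, from -1 to 1, then the turn, a rotation vector about the tool's x, y, z each as a share of 60 degrees, from -1 to 1, then the opening, from -1 (shut) to 1 (fully open), so that 0 is half open. In form: [[[dx, dy, dz], [ax, ay, az], grip], ...]. A call has 1 to 10 rows; each row is the pose to reach, as a shift and turn from the pose commanded when the call began, along the tool's axes at that moment; what a row does not reach only later rows make up. A row lasts 1/10 s, in which the tool goes at most 50 mm and 8.59 degrees, less where a joint would pass 70% of its speed; a pose out of reach is approached as far as the arm can. A call with a number of a shift or a turn outside -1 to 1 is refused whole. A call with a gripper value outside its range is refused whole. The fingers move at their own pace and stop on an object; "newtons" is the grip in N (left out, the last holds). Time passes only in rows, so rows that repeat a pose let the fingers close. It gives the time, the measured TCP pose, the force and the opening at its end, in the units of the state.
- arm.observe(): the state, without advancing time (a new reading comes with each control period).
- eyes.get_image(name): name is "scene" or "top" or "wrist"; returns (picture, depth): 400x640x3 uint8, red, green, blue; 400x640 float32, m along the optical axis (not along the pixel's ray), 0 where there is no reading.
- eyes.get_calibration(name): a dict with "intrinsics" (3x3 intrinsics, pixels), "k1" (the pictures are not rectified: a ray, as slopes to the right and down, at radius r is drawn at 1 + k1 r^2 times it, then the intrinsics apply), "R" (3x3) and "t" (3): a world point X has camera coordinates R X + t. Camera axes: x right, y down, z forward; pixel columns grow to the right and rows downward; lengths in m; the calibration is good to about 2 mm. A picture is of the moment at which its call begins: read the wrist's pose just before it. get_calibration takes no time and is no camera call; for the wrist camera it gives the pose at the moment of the call.
- arm.sign_off(): hands the job in, once; it reports no verdict.
The state is a dict: "clock": time; "joints": joint angles; "dq": joint speeds; "joint_efforts": joint torques, N m; "position": TCP position; "ee_rot": TCP orientation; "force": force on the tool from outside, world axes, zero at the start; "ft_torque": the same for the moment, N m; "width": opening from 0.0 (shut) to 1.0 (fully open).
Only numpy, scipy, OpenCV 4.12 (cv2) and the standard library are available. Lean on these libraries where they do the work, as an engineer would, in place of code of your own. Each camera call takes 0.05 s, during which the arm holds its last target.

## Working session

There is one attempt and no reset: what is moved stays moved. The work goes in short steps, Python scripts to look and compute and a tool call to move; the robot and the scene stay as the last step left them, time stands still between calls to the robot, and variables do not carry over. Pictures are saved under pics/ and viewed, and the job is handed in when it is done.

Besides the shell and the picture viewer there is one more tool, called after "Request:" in YAML: its name, and indented under it one key for each argument. play_rows: Moves the arm, as the interface text tells. Its arguments: {"type":"object","properties":{"rows":{"type":"array","items":{"type":"array"}},"newtons":{"type":"number"}},"required":["rows"]}

```bash
ls; mkdir -p pics; cat > h.py <<'E'
import numpy as np, cv2
from cell import arm, eyes
from scipy.spatial.transform import Rotation as Rn
def grab(name,fn=None):
    cal=eyes.get_calibration(name); im,d=eyes.get_image(name)
    if fn: cv2.imwrite('pics/'+fn,cv2.cvtColor(im,cv2.COLOR_RGB2BGR)); np.savez('pics/'+fn+'.npz',im=im,d=d,**{k:np.array(v) for k,v in cal.items()})
    return im,d,cal
def load(fn):
    z=np.load('pics/'+fn+'.npz'); return z['im'],z['d'],{k:z[k] for k in('intrinsics','k1','R','t')}
def rays(uv,cal):
    uv=np.asarray(uv,float).reshape(-1,1,2)
    n=cv2.undistortPoints(uv,np.array(cal['intrinsics']),np.array([float(cal['k1']),0,0,0,0])).reshape(-1,2)
    R=np.array(cal['R']);t=np.array(cal['t'])
    c=-R.T@t; d=np.c_[n,np.ones(len(n))]@R
    return c,d
def onplane(uv,cal,z):
    c,d=rays(uv,cal); s=(z-c[2])/d[:,2]; return c+d*s[:,None]
def onplane2(uv,cal,p,n):
    c,d=rays(uv,cal); s=((p-c)@n)/(d@n); return c+d*s[:,None]
def pts(uv,d,cal):
    c,r=rays(uv,cal); uv=np.asarray(uv).astype(int).reshape(-1,2); return c+r*d[uv[:,1],uv[:,0]][:,None]
def proj(X,cal):
    X=np.asarray(X,float).reshape(-1,3); R=np.array(cal['R']);t=np.array(cal['t'])
    return cv2.projectPoints(X,cv2.Rodrigues(R)[0],t,np.array(cal['intrinsics']),np.array([float(cal['k1']),0,0,0,0]))[0].reshape(-1,2)
E
python3 - <<'E'
from h import *
s=arm.observe();print(s)
for n in('scene','top','wrist'):
    im,d,c=grab(n,n+'0.png');print(n,c['intrinsics'],c['k1'],np.round(c['R'],3),c['t'])
E
```

```text
pics
{'clock': 0.0, 'joints': array([ 1.24642973,  0.43521777,  0.02496301,  1.57411183, -0.01158599,
        1.13399415, -0.07509322]), 'dq': array([ 6.98936562e-04,  6.41768436e-04,  2.34020982e-03, -9.58852584e-05,
        3.26868322e-04,  5.72123630e-04,  1.07451877e-03]), 'joint_efforts': array([-1.57033101e-03, -6.67862391e+01,  9.84345339e-01, -3.14457929e+01,
       -6.04927051e-02,  4.29895695e-02,  1.57472796e-04]), 'position': array([ 0.13730498, -0.60921202,  0.23394239]), 'ee_rot': array([-2.45289018e+00,  1.96149978e+00,  2.08594180e-03]), 'force': array([-0.15813355, -0.04782706, -0.01670606]), 'ft_torque': array([-0.00125319, -0.05509044, -0.02541541]), 'width': 0.9987778991190188}
scene [[431.28291422   0.         316.27584728]
 [  0.         431.28291422 197.7787301 ]
 [  0.           0.           1.        ]] -0.036934064082723705 [[ 0.9   -0.436 -0.006]
 [-0.301 -0.611 -0.732]
 [ 0.316  0.66  -0.682]] [-0.46519947  0.1986253   1.05156352]
top [[486.8508487    0.         320.1122646 ]
 [  0.         486.8508487  194.58042834]
 [  0.           0.           1.        ]] -0.07669681842423322 [[-0.001 -1.    -0.023]
 [-0.989  0.004 -0.147]
 [ 0.147  0.022 -0.989]] [-0.01600567  0.53997576  1.68391592]
wrist [[349.10688467   0.         321.41534657]
 [  0.         349.10688467 199.88393004]
 [  0.           0.           1.        ]] -0.018835974443334142 [[ 0.221 -0.975 -0.001]
 [-0.932 -0.211  0.296]
 [-0.289 -0.064 -0.955]] [-0.62570145 -0.0377959   0.38978811]
```

View pics/scene0.png

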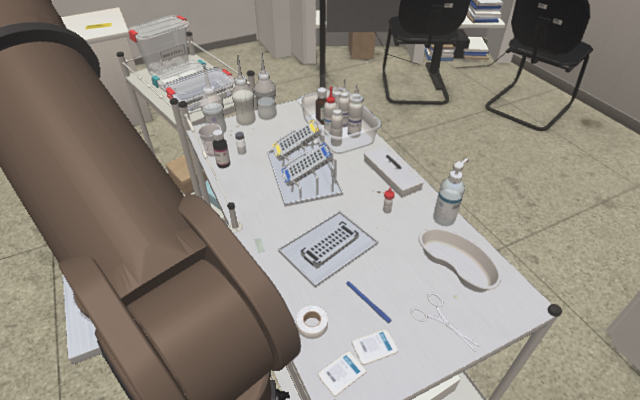

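View pics/top0.png

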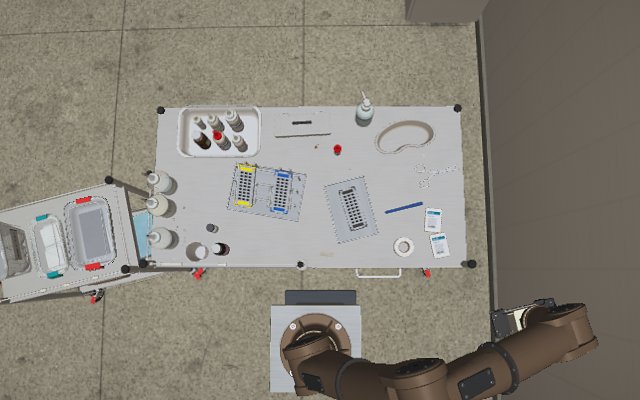

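View pics/wrist0.png

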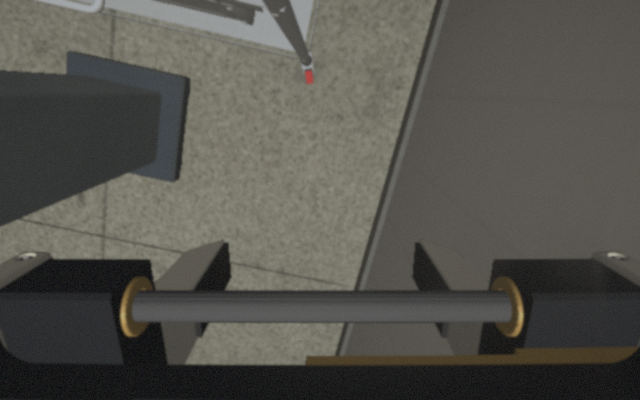

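The top view shows the yellow cassette at about (244,185), the blue one at (283,192) and the black one at (351,208) in its tray. The scene view agrees. I'll measure coarsely from these first.

```bash
cat > m1.py <<'E'
from h import *
im,d,c=load('top0.png')
print('cam',-c['R'].T@c['t'])
hsv=cv2.cvtColor(im,cv2.COLOR_RGB2HSV)
cv2.imwrite('pics/crop.png',cv2.resize(cv2.cvtColor(im,cv2.COLOR_RGB2BGR)[150:260,190:480],None,fx=2.7,fy=2.7,interpolation=cv2.INTER_CUBIC))
def comps(m,name,amin=3):
    n,l,s,ce=cv2.connectedComponentsWithStats(m.astype(np.uint8))
    for i in range(1,n):
        if s[i,4]>=amin:
            p=pts(ce[i:i+1],d,c)[0]; print(name,s[i],np.round(ce[i],1),np.round(p,3))
roi=np.zeros(d.shape,bool); roi[155:225,225:310]=1
comps((hsv[...,0]>22)&(hsv[...,0]<34)&(hsv[...,1]>130)&roi,'Y')
comps((hsv[...,0]>100)&(hsv[...,0]<125)&(hsv[...,1]>130)&roi,'B')
roi=np.zeros(d.shape,bool); roi[165:250,315:385]=1
comps((im.max(2)<70)&roi,'K',4)
E
python3 m1.py
```

```text
cam [ 0.28595475 -0.05605105  1.74427377]
Y [238 164   4   4   6] [239.  165.3] [0.629 0.258 0.126]
Y [244 164   5   1   5] [246. 164.] [0.634 0.234 0.122]
Y [241 165  14   6  43] [247.3 168.3] [0.618 0.228 0.13 ]
Y [235 201   3   5   6] [235.5 203.2] [0.508 0.279 0.06 ]
Y [238 201  11   4  32] [242.8 202.6] [0.511 0.255 0.051]
Y [248 207   3   1   3] [249. 207.] [0.493 0.231 0.065]
B [275 171   4   1   4] [276.5 171. ] [0.608 0.129 0.128]
B [280 170   3   1   3] [281. 170.] [0.615 0.115 0.111]
B [285 171   3   1   3] [286. 171.] [0.609 0.097 0.125]
B [278 173  11   5  32] [282.8 175. ] [0.595 0.107 0.125]
B [288 173   4   2   4] [289.5 173.2] [0.599 0.084 0.132]
B [274 207  10   4  27] [278.3 208.7] [0.488 0.129 0.053]
B [283 213   4   1   4] [284.5 213. ] [0.472 0.106 0.063]
K [343 190   9   4  17] [347.1 191.4] [ 0.553 -0.114  0.024]
K [353 223  10   5  18] [357.8 224.8] [ 0.434 -0.15   0.018]
```

View pics/crop.png

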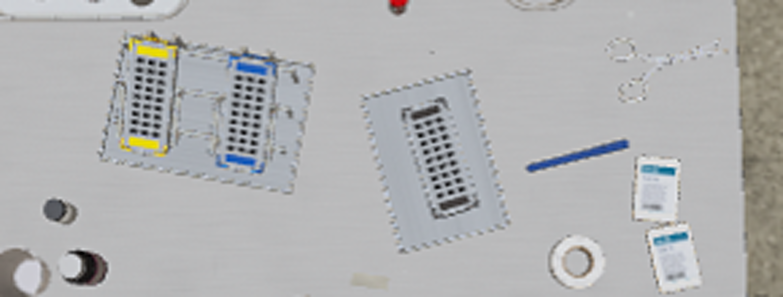

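```bash
cat >> h.py <<'E'
def tool():
    s=arm.observe(); return np.array(s['position']),Rn.from_rotvec(s['ee_rot']).as_matrix(),s
def Rtool(zdir,xdir):
    z=np.array(zdir,float);z/=np.linalg.norm(z);x=np.array(xdir,float);x-=z*(x@z);x/=np.linalg.norm(x)
    return np.c_[x,np.cross(z,x),z]
def rel(pt,Rt,p=None,R=None):
    if p is None: p,R,_=tool()
    dp=R.T@(np.array(pt)-p)/0.5; w=Rn.from_matrix(R.T@Rt).as_rotvec()/(np.pi/3)
    print('shift',np.round(dp,4),'turn',np.round(w,4)); return dp,w
E
python3 - <<'E'
from h import *
p,R,s=tool(); print(np.round(R,3))
im,d,c=load('wrist0.png'); C=-c['R'].T@c['t']; print('cam in tool',R.T@(C-p)); print('camaxes in tool (cols x,y,z)',np.round(R.T@c['R'].T,3))
a=np.radians(17)
for y in (1,-1):
  rel([0.42,-0.16,0.33],Rtool([0,0,-1],[y*-np.sin(a),y*np.cos(a),0]))
E
```

```text
[[ 0.22  -0.976 -0.   ]
 [-0.976 -0.22   0.001]
 [-0.001  0.    -1.   ]]
cam in tool [ 0.00138464 -0.07965929 -0.14848443]
camaxes in tool (cols x,y,z) [[ 1.     0.001 -0.   ]
 [-0.001  0.955  0.296]
 [ 0.    -0.296  0.955]]
shift [-0.7526 -0.7491 -0.1909] turn [ 1.7000e-03 -1.0000e-04  2.9284e+00]
shift [-0.7526 -0.7491 -0.1909] turn [ 0.0001  0.0011 -0.0716]
```

```bash
python3 - <<'E'
from h import *
rel([0.57,-0.1,0.30],Rtool([0,0,-1],[0.25,-0.97,0]))
E
```

```text
shift [-0.8036 -1.0681 -0.1309] turn [ 0.0001  0.0011 -0.0291]
```

Request:
play_rows:
  rows:
    - [[-0.8,-0.99,-0.13],[0,0,-0.03],1]
    - [[-0.8,-0.99,-0.13],[0,0,-0.03],1]
    - [[-0.8,-0.99,-0.13],[0,0,-0.03],1]
    - [[-0.8,-0.99,-0.13],[0,0,-0.03],1]
    - [[-0.8,-0.99,-0.13],[0,0,-0.03],1]
    - [[-0.8,-0.99,-0.13],[0,0,-0.03],1]
    - [[-0.8,-0.99,-0.13],[0,0,-0.03],1]
    - [[-0.8,-0.99,-0.13],[0,0,-0.03],1]
    - [[-0.8,-0.99,-0.13],[0,0,-0.03],1]
    - [[-0.8,-0.99,-0.13],[0,0,-0.03],1]

```text
clock: 1.15
position: [0.4469, -0.2179, 0.2858]
ee_rot: [2.484, -1.923, 0.0]
force: [0.4, -0.9, 0.1]
width: 1.001
```

```bash
python3 - <<'E'
from h import *
rel([0.56,-0.06,0.30],Rtool([0,0,-1],[0.0,-1,0]))
E
```

```text
shift [-0.2491 -0.2981 -0.0285] turn [-0.     -0.0003  0.2416]
```

Request:
play_rows:
  rows:
    - [[-0.25,-0.3,-0.03],[0,0,0.24],1]
    - [[-0.25,-0.3,-0.03],[0,0,0.24],1]
    - [[-0.25,-0.3,-0.03],[0,0,0.24],1]
    - [[-0.25,-0.3,-0.03],[0,0,0.24],1]
    - [[-0.25,-0.3,-0.03],[0,0,0.24],1]
    - [[-0.25,-0.3,-0.03],[0,0,0.24],1]
    - [[-0.25,-0.3,-0.03],[0,0,0.24],1]

```text
clock: 1.85
position: [0.5593, -0.0625, 0.3001]
ee_rot: [2.221, -2.22, -0.0]
force: [-0.3, -0.3, -0.4]
width: 0.998
```

```bash
python3 - <<'E'
from h import *
p,R,s=tool();print(p,s['dq'].round(3))
grab('wrist','w1.png');print(np.round(R,4))
E
```

```text
[ 0.55934448 -0.0624896   0.30009378] [ 0.016 -0.008  0.006  0.003 -0.004 -0.001 -0.   ]
[[ 4.0e-04 -1.0e+00 -1.2e-03]
 [-1.0e+00 -4.0e-04 -9.0e-04]
 [ 9.0e-04  1.2e-03 -1.0e+00]]
```

View pics/w1.png

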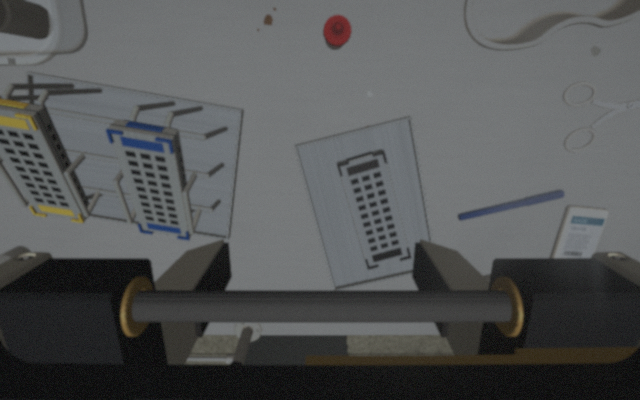

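```bash
cat > m2.py <<'E'
from h import *
import sys
fn=sys.argv[1]
im,d,c=load(fn)
hsv=cv2.cvtColor(im,cv2.COLOR_RGB2HSV)
def comps(m,name,amin=20):
    m=m.astype(np.uint8); m[240:]=0
    n,l,s,ce=cv2.connectedComponentsWithStats(m)
    for i in range(1,n):
        if s[i,4]>=amin:
            vv,uu=np.nonzero(l==i); P=pts(np.c_[uu,vv],d,c); ok=d[vv,uu]>0
            print(name,s[i],np.round(ce[i],1),np.round(np.median(P[ok],0),4))
comps((hsv[...,0]>22)&(hsv[...,0]<34)&(hsv[...,1]>130),'Y')
comps((hsv[...,0]>105)&(hsv[...,0]<125)&(hsv[...,1]>130),'B')
E
python3 m2.py w1.png; python3 - <<'E'
import cv2
a=cv2.imread('pics/w1.png')
cv2.imwrite('pics/w1c.png',cv2.resize(a[80:250,0:220],None,fx=3.4,fy=3.4,interpolation=cv2.INTER_CUBIC)*1)
cv2.imwrite('pics/w1d.png',cv2.resize(a[110:290,290:440],None,fx=3.3,fy=3.3,interpolation=cv2.INTER_CUBIC)*1)
E
```

```text
Y [  0 102  24   6  49] [ 11.  104.7] [0.6288 0.2248 0.1176]
Y [ 16 114  21  15  66] [ 27.3 119.1] [0.6183 0.2037 0.1262]
Y [  0 117  28  11 184] [ 12.5 122.1] [0.6133 0.2258 0.1194]
Y [ 40 206  33   9 113] [ 55.9 210.2] [0.5058 0.2512 0.0601]
Y [ 74 215   9   7  26] [ 79.3 219. ] [0.4932 0.2243 0.0596]
B [128 122  34   9 125] [143.8 126.2] [0.6087 0.1032 0.1156]
B [107 130  15  12  54] [112.  133.2] [0.6044 0.13   0.1264]
B [122 138  41  13 264] [141.7 144.1] [0.5923 0.1055 0.1194]
B [156 138  17  14  42] [165.6 142.2] [0.5962 0.0785 0.1265]
B [148 224  32   8 105] [163.1 227.9] [0.4836 0.1254 0.06  ]
```

View pics/w1c.png

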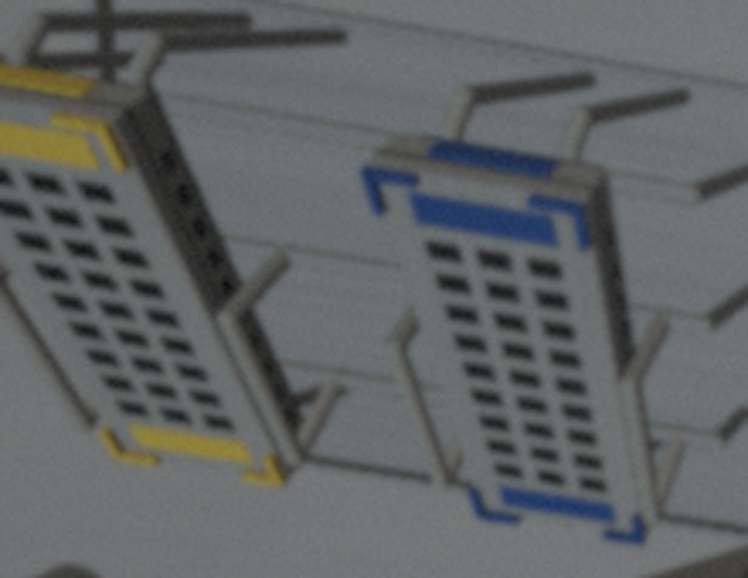

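View pics/w1d.png

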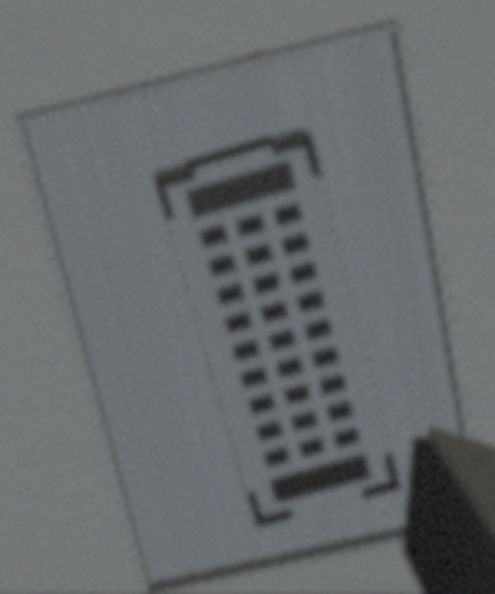

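```bash
cat >> h.py <<'E'
def frame(yaw,pitch):
    cy,sy,cp,sp=np.cos(yaw),np.sin(yaw),np.cos(pitch),np.sin(pitch)
    u=np.array([cp*cy,cp*sy,sp]); n=np.array([-sp*cy,-sp*sy,cp]); return u,np.cross(n,u),n
E
python3 - <<'E'
from h import *
u,v,n=frame(np.radians(-10.5),np.radians(28))
L=np.array([0.538,0.1155,0.0897])
T=L+.02*u+.10*n; print(T)
rel(T,Rtool(-n,-v))
E
```

```text
[0.50920223 0.12083735 0.18738419]
shift [-0.3676  0.1002  0.2255] turn [0.4661 0.0417 0.1712]
```

Request:
play_rows:
  rows:
    - [[-0.37,0.1,0.225],[0.466,0.042,0.171],1]
    - [[-0.37,0.1,0.225],[0.466,0.042,0.171],1]
    - [[-0.37,0.1,0.225],[0.466,0.042,0.171],1]
    - [[-0.37,0.1,0.225],[0.466,0.042,0.171],1]
    - [[-0.37,0.1,0.225],[0.466,0.042,0.171],1]
    - [[-0.37,0.1,0.225],[0.466,0.042,0.171],1]
    - [[-0.37,0.1,0.225],[0.466,0.042,0.171],1]
    - [[-0.37,0.1,0.225],[0.466,0.042,0.171],1]

```text
clock: 2.7
position: [0.5223, 0.0863, 0.1997]
ee_rot: [-1.807, 2.161, -0.525]
force: [0.1, 0.2, -0.4]
width: 1.0
```

```bash
python3 - <<'E'
from h import *
p,R,s=tool();print(p,s['dq'].round(3),s['joints'].round(2))
grab('wrist','w2.png')
u,v,n=frame(np.radians(-10.5),np.radians(28));rel(p,Rtool(-n,-v))
E
python3 m2.py w2.png
```

```text
[0.52234623 0.0863409  0.1997286 ] [-1.55   0.06   1.413  0.224  0.036 -0.285 -0.317] [-0.67  0.13  0.24  2.22  0.55  0.49 -2.65]
shift [ 0.0079 -0.0044 -0.0002] turn [ 0.0293 -0.015   0.0156]
Y [ 91 153  28   2  43] [106.1 153.6] [0.6292 0.2248 0.1173]
Y [ 51 159  20  19 112] [ 57.3 164.5] [0.6253 0.2582 0.1258]
Y [115 159  22  18  86] [129.2 164.5] [0.616  0.204  0.1256]
Y [ 70 169  54  12 622] [ 96.3 174.5] [0.614  0.233  0.1187]
B [231 159  18  18  62] [236.5 163.1] [0.6036 0.1318 0.1263]
B [295 159  17   5  37] [303.6 159.7] [0.5963 0.0823 0.1266]
B [247 168  52  12 611] [272.  173.5] [0.5921 0.1071 0.1186]
```

View pics/w2.png

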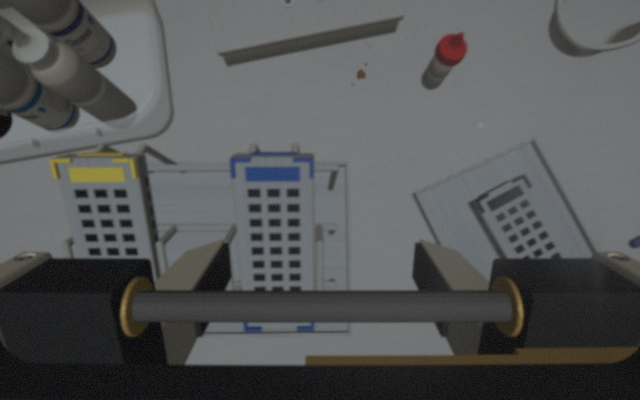

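The first pose takes joint 7 near its limit. I'll flip the hand half a turn (same grasp) while backing off.

Request:
play_rows:
  rows:
    - [[0,0,-0.1],[0,0,-0.15],1]
    - [[0,0,-0.1],[0,0,-0.3],1]
    - [[0,0,-0.1],[0,0,-0.45],1]
    - [[0,0,-0.1],[0,0,-0.6],1]
    - [[0,0,-0.1],[0,0,-0.75],1]
    - [[0,0,-0.1],[0,0,-0.9],1]
    - [[0,0,-0.1],[0,0,-1],1]
    - [[0,0,-0.1],[0,0,-1],1]

```text
clock: 3.55
position: [0.5011, 0.0911, 0.2449]
ee_rot: [-2.825, 1.028, -0.697]
force: [0.9, -0.5, 0.0]
width: 0.999
```

```bash
python3 - <<'E'
from h import *
p,R,s=tool();print(p,s['dq'].round(3),s['joints'].round(2))
u,v,n=frame(np.radians(-10.5),np.radians(28))
L=np.array([0.538,0.1155,0.0897])
rel(L+.02*u+.13*n,Rtool(-n,v))
E
```

```text
[0.50111815 0.09110814 0.24486219] [-0.014  0.003  0.008  0.     0.    -0.003 -0.186] [-0.64  0.03  0.15  2.19  0.51  0.63 -1.57]
shift [-0.0724 -0.0308  0.0442] turn [ 1.1000e-03  4.0900e-02 -1.9869e+00]
```

Request:
play_rows:
  rows:
    - [[0,0,0],[0,0,-0.15],1]
    - [[0,0,0],[0,0,-0.3],1]
    - [[0,0,0],[0,0,-0.45],1]
    - [[0,0,0],[0,0,-0.6],1]
    - [[0,0,0],[0,0,-0.75],1]
    - [[0,0,0],[0,0,-0.9],1]
    - [[0,0,0],[0,0,-1],1]

```text
clock: 4.25
position: [0.5011, 0.0918, 0.2448]
ee_rot: [2.854, 0.502, 0.624]
force: [-1.0, 0.1, -0.8]
width: 1.003
```

```bash
python3 - <<'E'
from h import *
p,R,s=tool();print(p,s['dq'].round(3),s['joints'].round(2))
u,v,n=frame(np.radians(-10.5),np.radians(28))
L=np.array([0.538,0.1155,0.0897])
rel(L+.02*u+.13*n,Rtool(-n,v))
E
```

```text
[0.50110338 0.09175063 0.24475068] [ 0.045  0.002 -0.048 -0.004  0.002  0.003  1.456] [-0.61  0.04  0.11  2.19  0.51  0.63 -0.52]
shift [-0.01   -0.0768  0.0442] turn [-0.0172  0.0309 -0.9878]
```

Request:
play_rows:
  rows:
    - [[-0.01,-0.07,0.045],[0,0.03,-0.15],1]
    - [[-0.01,-0.07,0.045],[0,0.03,-0.3],1]
    - [[-0.01,-0.07,0.045],[0,0.03,-0.45],1]
    - [[-0.01,-0.07,0.045],[0,0.03,-0.6],1]
    - [[-0.01,-0.07,0.045],[0,0.03,-0.75],1]
    - [[-0.01,-0.07,0.045],[0,0.03,-0.95],1]
    - [[-0.01,-0.07,0.045],[0,0.03,-0.95],1]
    - [[-0.01,-0.07,0.045],[0,0.03,-0.95],1]

```text
clock: 5.05
position: [0.4967, 0.1203, 0.2144]
ee_rot: [2.154, 1.717, 0.444]
force: [0.9, 0.3, -0.4]
width: 0.999
```

```bash
python3 - <<'E'
from h import *
p,R,s=tool();print(p,s['dq'].round(3),s['joints'].round(2))
grab('wrist','w3.png')
u,v,n=frame(np.radians(-10.5),np.radians(28))
L=np.array([0.538,0.1155,0.0897])
rel(L+.02*u+.13*n,Rtool(-n,v))
E
python3 m2.py w3.png
```

```text
[0.49667397 0.12025007 0.21438338] [-0.014  0.003  0.009  0.002  0.001 -0.001 -0.112] [-0.58  0.08  0.02  2.24  0.62  0.54  0.29]
shift [ 0.0053 -0.0038 -0.0008] turn [-0.0142 -0.0069 -0.0442]
Y [451  66  19  19  52] [455.5  71.8] [0.492  0.2247 0.0587]
Y [464  75  49  14 577] [487.8  81.1] [0.5058 0.2512 0.0602]
Y [455 231  19   8 109] [462.6 234.3] [0.6127 0.22   0.1189]
B [342  72  18  18  59] [354.1  76.4] [0.4779 0.1536 0.0587]
B [282  75  17  18  56] [287.1  79.7] [0.4695 0.0998 0.0582]
B [296  82  50  15 612] [320.7  89.2] [0.4834 0.1253 0.0603]
B [307 236  43   4 145] [330.2 237.7] [0.5902 0.1095 0.1176]
```

View pics/w3.png

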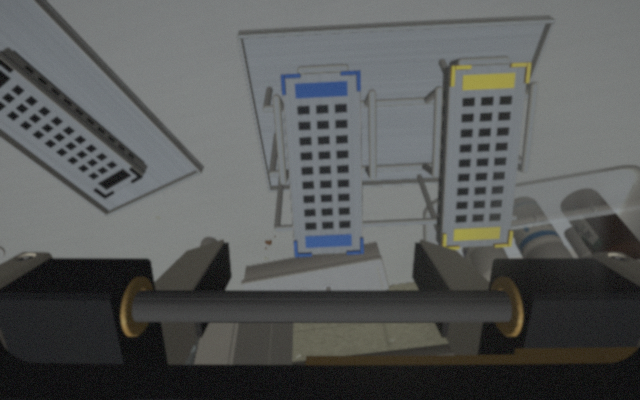

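```bash
cat > m3.py <<'E'
from h import *
def slots(fn,quad,vmaxrel=0.55,amin=12,amax=400,show=None):
    """quad: rough polygon (px) inside which the dark slots lie"""
    im,d,c=load(fn) if isinstance(fn,str) else fn
    g=cv2.cvtColor(im,cv2.COLOR_RGB2GRAY).astype(np.float32)
    mask=np.zeros(g.shape,np.uint8); cv2.fillPoly(mask,[np.array(quad,np.int32)],1)
    m0=mask>0
    hi=np.percentile(g[m0],80); dark=((g<vmaxrel*hi)&m0).astype(np.uint8)
    n,l,s,ce=cv2.connectedComponentsWithStats(dark)
    w=np.clip(0.85*hi-g,0,None)
    C=[]
    for i in range(1,n):
        if amin<=s[i,4]<=amax:
            k=cv2.dilate((l==i).astype(np.uint8),np.ones((3,3),np.uint8))>0
            vv,uu=np.nonzero(k&m0); ww=w[vv,uu]; C.append([(uu*ww).sum()/ww.sum(),(vv*ww).sum()/ww.sum()])
    C=np.array(C)
    ok=m0&(g>0.8*hi)&(d>0); vv,uu=np.nonzero(ok)
    P=pts(np.c_[uu,vv],d,c); o=np.median(P,0)
    for _ in range(4):
        Q=P-P.mean(0); nn=np.linalg.svd(Q,full_matrices=False)[2][2]; r=np.abs(Q@nn); P=P[r<max(0.0015,2*r.std())]
    nn=nn*np.sign(nn[2]); p0=P.mean(0)
    S=onplane2(C,c,p0,nn)
    ctr=S.mean(0); ax=np.linalg.svd(S-ctr,full_matrices=False)[2][0]; ax*=np.sign(ax[0])
    print('n',len(C),'ctr',np.round(ctr,4),'yaw',np.degrees(np.arctan2(ax[1],ax[0])).round(2),'pitch',np.degrees(np.arcsin(ax[2])).round(2),'tilt n',np.degrees(np.arccos(nn[2])).round(2),'span',np.ptp((S-ctr)@ax).round(4))
    return ctr,ax,nn,C,S
if __name__=='__main__':
    b=slots('w3.png',[(300,101),(350,101),(358,230),(301,230)])
    y=slots('w3.png',[(460,94),(514,94),(505,224),(450,222)])
    k=slots('w1.png',[(344,178),(386,170),(405,246),(365,256)])
E
python3 m3.py
```

```text
n 27 ctr [0.5381 0.1157 0.0891] yaw -10.21 pitch 27.94 tilt n 27.94 span 0.0962
n 27 ctr [0.5604 0.242  0.0892] yaw -10.08 pitch 27.88 tilt n 27.88 span 0.0961
n 27 ctr [ 0.4904 -0.1335  0.0235] yaw 17.04 pitch -0.02 tilt n 0.09 span 0.0962
```

```bash
python3 - <<'E'
from h import *
p,R,s=tool();print(p)
u,v,n=frame(np.radians(-10.2),np.radians(28))
L=np.array([0.5381,0.1157,0.0891])
rel(L+.02*u+.06*n,Rtool(-n,v)); rel(L+.02*u-.006*n,Rtool(-n,v))
E
```

```text
[0.49661292 0.12039835 0.21430811]
shift [ 0.0046 -0.0022  0.1403] turn [-0.0141 -0.0046 -0.0486]
shift [ 4.000e-03 -2.000e-04  2.723e-01] turn [-0.0141 -0.0046 -0.0486]
```

Request:
play_rows:
  rows:
    - [[0.0045,-0.002,0.07],[-0.014,-0.005,-0.049],1]
    - [[0.0045,-0.002,0.14],[-0.014,-0.005,-0.049],1]
    - [[0.0045,-0.002,0.14],[-0.014,-0.005,-0.049],1]
    - [[0.0045,-0.002,0.14],[-0.014,-0.005,-0.049],1]

```text
clock: 5.5
position: [0.5272, 0.118, 0.1512]
ee_rot: [2.094, 1.758, 0.433]
force: [-1.1, -0.0, -0.3]
width: 0.999
```

```bash
python3 - <<'E'
from h import *
p,R,s=tool();print(p,s['dq'].round(3))
grab('wrist','w4.png')
u,v,n=frame(np.radians(-10.2),np.radians(28))
L=np.array([0.5381,0.1157,0.0891])
rel(L+.02*u-.006*n,Rtool(-n,v))
E
```

```text
[0.52721713 0.117954   0.15118485] [-0.002 -0.04  -0.011 -0.008 -0.009  0.006  0.02 ]
shift [-0.0017  0.0002  0.1335] turn [-0.0002 -0.0001  0.0043]
```

View pics/w4.png

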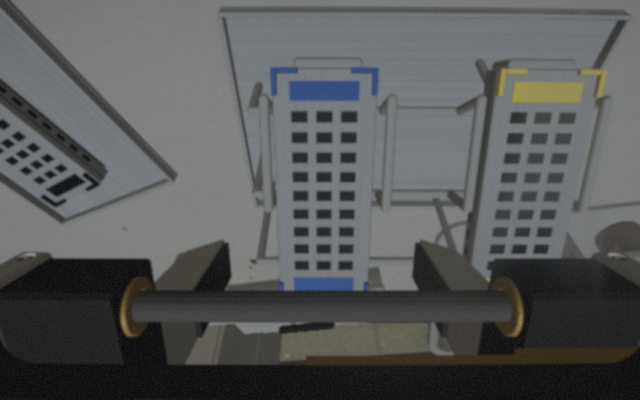

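Request:
play_rows:
  rows:
    - [[-0.001,0,0.05],[0,0,0.004],1]
    - [[-0.001,0,0.1],[0,0,0.004],1]
    - [[-0.001,0,0.133],[0,0,0.004],1]
    - [[-0.001,0,0.133],[0,0,0.004],1]
    - [[-0.001,0,0.133],[0,0,0.004],1]

```text
clock: 6.05
position: [0.5584, 0.1131, 0.094]
ee_rot: [2.094, 1.756, 0.439]
force: [0.0, 0.6, 1.0]
width: 1.0
```

Request:
play_rows:
  rows:
    - [[0,0,0],[0,0,0],-0.2]
    - [[0,0,0],[0,0,0],-0.5]
    - [[0,0,0],[0,0,0],-1]
    - [[0,0,0],[0,0,0],-1]
    - [[0,0,0],[0,0,0],-1]
    - [[0,0,0],[0,0,0],-1]
  newtons: 58

```text
clock: 6.65
position: [0.5598, 0.1133, 0.0941]
ee_rot: [2.093, 1.756, 0.441]
force: [2.4, 1.9, 7.9]
width: 0.648
```

```bash
python3 - <<'E'
from h import *
p,R,s=tool();print(p,s['dq'].round(3),s['width'],s['force'])
u,v,n=frame(np.radians(-10.2),np.radians(28))
L=np.array([0.5381,0.1157,0.0891])
rel(L+.02*u-.006*n,Rtool(-n,v))
E
```

```text
[0.55976615 0.11330583 0.09414995] [-0.001  0.     0.     0.     0.001  0.    -0.   ] 0.6475877910585653 [2.39072766 1.89170192 7.88357538]
shift [-0.003  -0.0032  0.0005] turn [ 0.0023 -0.0022  0.0023]
```

Request:
play_rows:
  rows:
    - [[0,0,-0.02],[0,0,0],-1]
    - [[0,0,-0.04],[0,0,0],-1]
    - [[0,0,-0.06],[0,0,0],-1]
    - [[0,0,-0.09],[0,0,0],-1]
    - [[0,0,-0.12],[0,0,0],-1]
    - [[0,0,-0.15],[0,0,0],-1]
    - [[0,0,-0.15],[0,0,0],-1]
    - [[0,0,-0.15],[0,0,0],-1]

```text
clock: 7.45
position: [0.5232, 0.1184, 0.1585]
ee_rot: [2.095, 1.757, 0.436]
force: [-0.4, 0.2, -2.4]
width: 0.649
```

```bash
python3 - <<'E'
from h import *
p,R,s=tool();print(p,s['dq'].round(3),s['width'],s['force'],s['ft_torque'])
grab('wrist','w5.png')
E
```

```text
[0.52321927 0.11843136 0.15854686] [-0.005  0.019  0.009 -0.003  0.006 -0.005 -0.002] 0.6492512303839508 [-0.35503815  0.22517972 -2.39105874] [0.25047142 0.59120785 0.03669513]
```

View pics/w5.png

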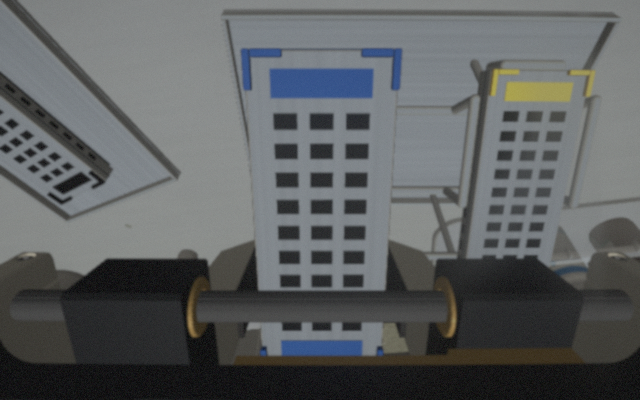

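Blue is held clear of the stand; its lugs are visible at (262,65) and (382,65). I'll measure its pose in the hand.

```bash
cat > inhand.py <<'E'
from m3 import *
import sys
def inhand(fn,strip,quad,p,R,col):
    ctr,ax,nn,C,S=slots(fn,quad)
    im,d,c=load(fn); hsv=cv2.cvtColor(im,cv2.COLOR_RGB2HSV)
    m=np.zeros(d.shape,bool); x0,y0,x1,y1=strip; m[y0:y1,x0:x1]=1
    lo,hi=(105,125) if col=='B' else (22,34)
    m&=(hsv[...,0]>lo)&(hsv[...,0]<hi)&(hsv[...,1]>110)
    vv,uu=np.nonzero(m); st=onplane2(np.c_[uu,vv],c,ctr,nn).mean(0)
    f=lambda x:np.round(R.T@x,4)
    print('strip tool',f(st-p),'slot ctr tool',f(ctr-p),'axis tool',f(ax),'normal tool',f(nn),'rows y',np.round(sorted(((S-p)@R)[:,1]),4))
E
python3 - <<'E'
from inhand import *
p,R,s=tool()
inhand('w5.png',(265,62,380,102),[(262,108),(383,108),(376,240),(270,240)],p,R,'B')
# reference: on the stand from w3: strip-centre distance
b=slots('w3.png',[(300,101),(350,101),(358,230),(301,230)])
im,d,c=load('w3.png');hsv=cv2.cvtColor(im,cv2.COLOR_RGB2HSV);m=np.zeros(d.shape,bool);m[80:100,290:352]=1
m&=(hsv[...,0]>105)&(hsv[...,0]<125)&(hsv[...,1]>110);vv,uu=np.nonzero(m)
st=onplane2(np.c_[uu,vv],c,b[0],b[2]).mean(0);print('strip to ctr',(st-b[0])@b[1], sorted(((b[4]-b[0])@b[1]).round(4)))
E
```

```text
n 15 ctr [0.4806 0.1244 0.1423] yaw -9.81 pitch 27.81 tilt n 27.81 span 0.0482
strip tool [-0.0015 -0.0841 -0.0062] slot ctr tool [-0.0015 -0.0455 -0.0061] axis tool [0.0027 1.     0.0023] normal tool [-0.      0.0023 -1.    ] rows y [-0.0696 -0.0696 -0.0695 -0.0576 -0.0576 -0.0575 -0.0454 -0.0454 -0.0454
 -0.0335 -0.0335 -0.0334 -0.0214 -0.0214 -0.0214]
n 27 ctr [0.5381 0.1157 0.0891] yaw -10.21 pitch 27.94 tilt n 27.94 span 0.0962
strip to ctr -0.06254956840766543 [np.float64(-0.0481), np.float64(-0.048), np.float64(-0.048), np.float64(-0.0361), np.float64(-0.036), np.float64(-0.036), np.float64(-0.0241), np.float64(-0.024), np.float64(-0.024), np.float64(-0.0121), np.float64(-0.012), np.float64(-0.012), np.float64(0.0), np.float64(-0.0), np.float64(0.0001), np.float64(0.0119), np.float64(0.012), np.float64(0.012), np.float64(0.024), np.float64(0.024), np.float64(0.0241), np.float64(0.036), np.float64(0.0361), np.float64(0.0361), np.float64(0.048), np.float64(0.0481), np.float64(0.0481)]
```

```bash
python3 - <<'E'
from h import *
p,R,s=tool()
u,v,n=frame(np.radians(17.04),0)
T=Rtool(-n,v)
A=np.array([.50,.08,.22]);w=rel(A,T)
B=np.array([.4904,-.1335,0]);X=B+.10*v+.05*u;X[2]=.11;print(X)
rel(X,T,A,T)
E
```

```text
shift [-0.0839  0.0292 -0.1242] turn [ 0.4565  0.1117 -0.4418]
[ 0.50890109 -0.023238    0.11      ]
shift [-0.2026 -0.0435  0.22  ] turn [0. 0. 0.]
```

Request:
play_rows:
  rows:
    - [[-0.02,0.0,-0.08],[0.05,0.01,-0.05],-1]
    - [[-0.03,0.01,-0.12],[0.12,0.03,-0.12],-1]
    - [[-0.05,0.02,-0.124],[0.2,0.05,-0.2],-1]
    - [[-0.07,0.03,-0.124],[0.29,0.07,-0.28],-1]
    - [[-0.084,0.03,-0.124],[0.37,0.09,-0.36],-1]
    - [[-0.084,0.03,-0.124],[0.43,0.105,-0.415],-1]
    - [[-0.084,0.03,-0.124],[0.457,0.112,-0.442],-1]
    - [[-0.084,0.03,-0.124],[0.457,0.112,-0.442],-1]
    - [[-0.084,0.03,-0.124],[0.457,0.112,-0.442],-1]
    - [[-0.084,0.03,-0.124],[0.457,0.112,-0.442],-1]

```text
clock: 8.5
position: [0.4998, 0.0803, 0.22]
ee_rot: [1.868, 2.525, 0.0]
force: [-0.5, 0.1, -1.6]
width: 0.645
```

```bash
python3 - <<'E'
from h import *
p,R,s=tool();print(p,s['joints'].round(2),s['dq'].round(2))
u,v,n=frame(np.radians(17.04),0)
T=Rtool(-n,v)
rel([.509,-.0232,.11],T)
E
```

```text
[0.4997942  0.08033847 0.21995636] [-0.17  0.26 -0.11  1.87  0.04  1.01  1.57] [-0.   -0.01 -0.    0.   -0.    0.01  0.01]
shift [-0.2033 -0.043   0.22  ] turn [ 0.0003  0.0003 -0.0007]
```

Request:
play_rows:
  rows:
    - [[-0.05,-0.01,0.02],[0,0,0],-1]
    - [[-0.12,-0.03,0.07],[0,0,0],-1]
    - [[-0.18,-0.043,0.13],[0,0,0],-1]
    - [[-0.203,-0.043,0.18],[0,0,0],-1]
    - [[-0.203,-0.043,0.21],[0,0,0],-1]
    - [[-0.203,-0.043,0.22],[0,0,0],-1]
    - [[-0.203,-0.043,0.22],[0,0,0],-1]
    - [[-0.203,-0.043,0.22],[0,0,0],-1]

```text
clock: 9.3
position: [0.5103, -0.0222, 0.1116]
ee_rot: [1.865, 2.527, 0.003]
force: [0.1, -0.7, -3.0]
width: 0.648
```

```bash
python3 - <<'E'
from h import *
p,R,s=tool();print(p,s['dq'].round(3))
grab('wrist','w6.png')
E
```

```text
[ 0.51028184 -0.02216538  0.1116062 ] [ 0.001 -0.004  0.002 -0.009  0.     0.003  0.004]
```

View pics/w6.png

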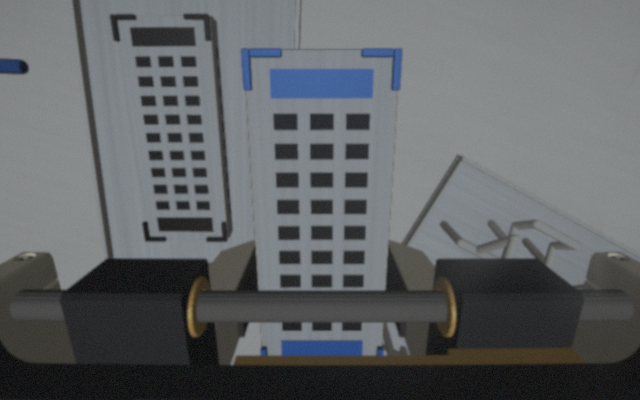

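```bash
python3 - <<'E'
from inhand import *
p,R,s=tool()
inhand('w6.png',(265,62,380,102),[(262,108),(383,108),(376,240),(270,240)],p,R,'B')
k=slots('w6.png',[(126,53),(208,53),(216,210),(146,212)])
f=lambda x:np.round(R.T@x,4)
print('black ctr tool',f(k[0]-p),'axis',f(k[1]),'n',f(k[2]))
E
```

```text
n 15 ctr [ 0.4671 -0.0369  0.1172] yaw 17.22 pitch 0.01 tilt n 0.01 span 0.0481
strip tool [-0.0013 -0.0843 -0.0056] slot ctr tool [-0.0012 -0.0458 -0.0055] axis tool [0.0016 1.     0.0023] normal tool [ 1.0e-04  2.3e-03 -1.0e+00] rows y [-0.0698 -0.0698 -0.0698 -0.0578 -0.0578 -0.0578 -0.0458 -0.0458 -0.0458
 -0.0338 -0.0338 -0.0338 -0.0218 -0.0218 -0.0217]
n 27 ctr [ 0.4906 -0.1334  0.0236] yaw 16.99 pitch -0.08 tilt n 0.08 span 0.0962
black ctr tool [-0.1004 -0.052   0.088 ] axis [-0.0025  1.      0.0039] n [-1.0e-04  3.9e-03 -1.0e+00]
```

```bash
python3 - <<'E'
from h import *
p,R,s=tool(); c=eyes.get_calibration('wrist')
C=-np.array(c['R']).T@np.array(c['t']); print('cam in tool',R.T@(C-p)); print(np.round(R.T@np.array(c['R']).T,4))
for i in range(4):
    p,R,s=tool();print(p)
im,d,c=load('w6.png'); C=-np.array(c['R']).T@np.array(c['t']); print('cam in tool',R.T@(C-p))
g=im[255:262].mean((0,2)); 
import sys
print(np.round(cv2.cvtColor(im,cv2.COLOR_RGB2GRAY)[250,225:420]).tolist())
E
```

```text
cam in tool [-0.00137786 -0.08077318 -0.14862074]
[[ 1.000e+00  6.000e-04  3.000e-04]
 [-7.000e-04  9.554e-01  2.952e-01]
 [-1.000e-04 -2.952e-01  9.554e-01]]
[ 0.51051755 -0.02224879  0.11174536]
[ 0.51051755 -0.02224879  0.11174536]
[ 0.51051755 -0.02224879  0.11174536]
[ 0.51051755 -0.02224879  0.11174536]
cam in tool [-0.00124391 -0.08090716 -0.1485017 ]
[97, 94, 89, 84, 86, 83, 83, 83, 84, 85, 82, 84, 84, 85, 84, 84, 84, 85, 85, 83, 83, 88, 85, 84, 83, 84, 78, 67, 55, 55, 82, 118, 128, 130, 131, 133, 133, 134, 131, 133, 134, 129, 133, 134, 129, 135, 131, 136, 138, 136, 135, 133, 133, 128, 117, 108, 104, 101, 104, 99, 100, 100, 104, 104, 104, 103, 104, 104, 104, 104, 101, 103, 101, 104, 113, 125, 132, 134, 136, 133, 131, 133, 132, 133, 129, 124, 111, 108, 102, 103, 105, 103, 104, 104, 105, 104, 105, 104, 106, 102, 105, 105, 106, 106, 104, 103, 108, 120, 126, 131, 134, 136, 134, 133, 131, 131, 132, 125, 116, 106, 102, 103, 102, 99, 104, 104, 106, 103, 104, 104, 105, 103, 104, 102, 105, 105, 101, 102, 106, 117, 127, 129, 133, 133, 131, 130, 127, 133, 131, 131, 131, 135, 134, 130, 132, 129, 133, 133, 129, 134, 133, 132, 114, 81, 56, 64, 76, 77, 86, 83, 88, 85, 83, 84, 86, 84, 86, 85, 87, 86, 85, 86, 86, 85, 85, 83, 85, 87, 84, 86, 88, 90, 93, 98, 105]
```

```bash
python3 - <<'E'
from h import *
p=np.array([0.51028184,-0.02216538,0.1116062]); _,R,s=tool()
X=p+R@np.array([-.0992,-.0302,0]); print('X',X)
Rt=R@Rn.from_rotvec([0,0,.0041]).as_matrix()
np.savez('tgt.npz',X=X,R=Rt,lidz=p[2]-0.0715)  # TCP z when foot on lid
print(p[2]-.0715, Rn.from_matrix(Rt).as_rotvec())
Y=X.copy();Y[2]=p[2]-.0715+.012; rel(Y,Rt)
E
```

```text
X [ 0.51063966 -0.12585985  0.11151655]
0.04010620000000001 [1.87022384 2.52261815 0.00323474]
shift [-0.1981 -0.0611  0.1191] turn [-0.     -0.      0.0039]
```

Request:
play_rows:
  rows:
    - [[-0.06,-0.02,0.0],[0,0,0.004],-1]
    - [[-0.13,-0.04,0.0],[0,0,0.004],-1]
    - [[-0.18,-0.061,0.0],[0,0,0.004],-1]
    - [[-0.198,-0.061,0.03],[0,0,0.004],-1]
    - [[-0.198,-0.061,0.07],[0,0,0.004],-1]
    - [[-0.198,-0.061,0.1],[0,0,0.004],-1]
    - [[-0.198,-0.061,0.116],[0,0,0.004],-1]
    - [[-0.198,-0.061,0.116],[0,0,0.004],-1]
    - [[-0.198,-0.061,0.116],[0,0,0.004],-1]

```text
clock: 10.25
position: [0.5105, -0.1261, 0.0531]
ee_rot: [1.871, 2.523, 0.002]
force: [0.3, -0.7, -2.3]
width: 0.651
```

```bash
python3 - <<'E'
from h import *
p,R,s=tool();print(p,s['dq'].round(3),s['force'])
z=np.load('tgt.npz');X=z['X'];X[2]=p[2];rel(X,z['R'])
grab('wrist','w7.png');grab('scene','s7.png');
a=cv2.imread('pics/s7.png');cv2.imwrite('pics/s7c.png',cv2.resize(a[200:290,250:400],None,fx=5,fy=5,interpolation=cv2.INTER_CUBIC))
E
```

```text
[ 0.51045137 -0.1260779   0.05311932] [ 0.003 -0.011  0.002 -0.005 -0.001  0.001  0.001] [ 0.29988407 -0.66490608 -2.30720659]
shift [0.0003 0.0005 0.    ] turn [-0.0011 -0.0003 -0.0003]
```

View pics/w7.png

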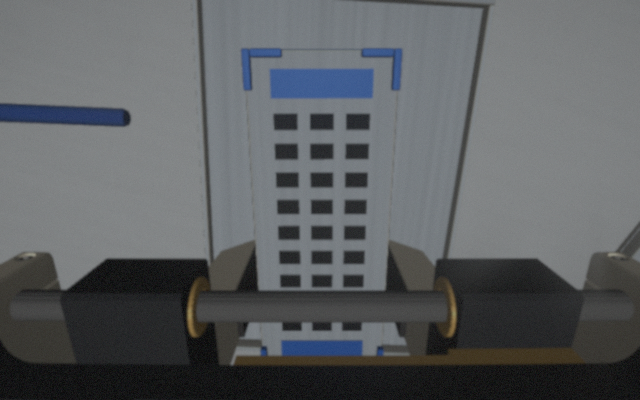

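View pics/s7c.png

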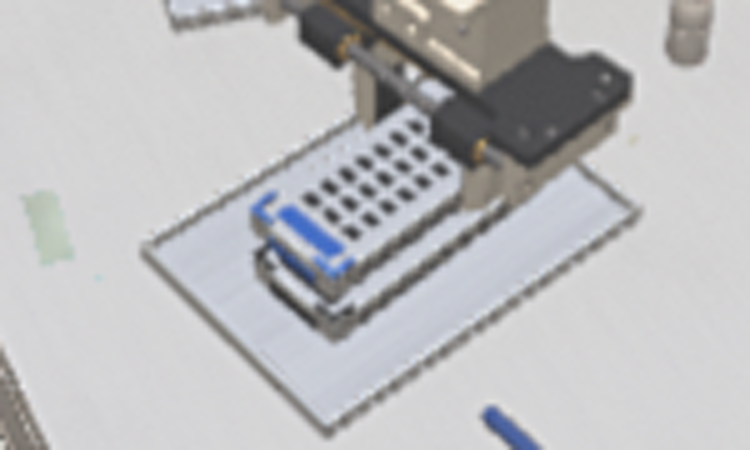

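Blue hovers in line over black in both views. I'll lower it slowly.

Request:
play_rows:
  rows:
    - [[0.0003,0.0005,0.004],[-0.001,0,0],-1]
    - [[0.0003,0.0005,0.008],[-0.001,0,0],-1]
    - [[0.0003,0.0005,0.012],[-0.001,0,0],-1]
    - [[0.0003,0.0005,0.016],[-0.001,0,0],-1]
    - [[0.0003,0.0005,0.018],[-0.001,0,0],-1]
    - [[0.0003,0.0005,0.02],[-0.001,0,0],-1]
    - [[0.0003,0.0005,0.02],[-0.001,0,0],-1]

```text
clock: 11.05
position: [0.5101, -0.1262, 0.0425]
ee_rot: [1.872, 2.523, 0.003]
force: [-0.4, 0.2, -2.4]
width: 0.645
```

```bash
python3 - <<'E'
from h import *
p,R,s=tool();print(p,s['dq'].round(3),s['force'],s['ft_torque'])
z=np.load('tgt.npz');X=z['X'];X[2]=p[2];rel(X,z['R'])
E
```

```text
[ 0.51013196 -0.12621738  0.04247842] [-0.    -0.003 -0.001 -0.001 -0.001  0.003  0.002] [-0.4209542   0.1640847  -2.38354736] [ 0.08145513 -0.22279617 -0.02171657]
shift [0.0004 0.0012 0.    ] turn [-0.0009 -0.0006 -0.0009]
```

Request:
play_rows:
  rows:
    - [[0.0003,0.001,0.001],[0,0,0],-1]
    - [[0.0003,0.001,0.002],[0,0,0],-1]
    - [[0.0003,0.001,0.003],[0,0,0],-1]
    - [[0.0003,0.001,0.003],[0,0,0],-1]

```text
clock: 11.45
position: [0.5105, -0.126, 0.0411]
ee_rot: [1.872, 2.522, 0.003]
force: [-0.7, -0.0, -2.3]
width: 0.647
```

```bash
python3 - <<'E'
from h import *
p,R,s=tool();print(p,s['force'],s['ft_torque'])
grab('scene','s8.png');
a=cv2.imread('pics/s8.png');cv2.imwrite('pics/s8c.png',cv2.resize(a[200:290,250:400],None,fx=5,fy=5,interpolation=cv2.INTER_CUBIC))
E
```

```text
[ 0.5105098  -0.12595733  0.04106417] [-7.3864912e-01 -1.5939130e-03 -2.2726822e+00] [ 0.12886532 -0.17772903 -0.04546213]
```

View pics/s8c.png

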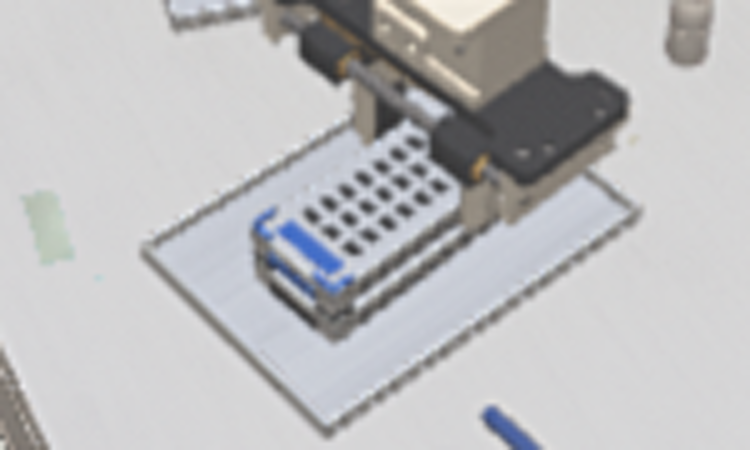

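Request:
play_rows:
  rows:
    - [[0,0,0.001],[0,0,0],-1]
    - [[0,0,0.002],[0,0,0],-1]
    - [[0,0,0.003],[0,0,0],-1]
    - [[0,0,0.003],[0,0,0],-1]

```text
clock: 11.9
position: [0.5106, -0.1259, 0.0399]
ee_rot: [1.872, 2.522, 0.003]
force: [-2.2, -0.1, 4.1]
width: 0.647
```

```bash
python3 - <<'E'
from h import *
p,R,s=tool();print(p,s['force'],s['ft_torque'])
z=np.load('tgt.npz');X=z['X'];X[2]=p[2];rel(X,z['R'])
E
```

```text
[ 0.51059328 -0.12593115  0.03992185] [-2.16398025 -0.09579465  4.05526501] [0.20175904 0.21586983 0.01996499]
shift [0.0001 0.0001 0.    ] turn [-0.0007 -0.0004 -0.001 ]
```

Contact came at TCP z 0.040, which is the predicted seat height (0.0435 would mean it stood on the lugs). Releasing and backing off to check.

Request:
play_rows:
  rows:
    - [[0,0,0],[0,0,0],0.4]
    - [[0,0,0],[0,0,0],0.5]
    - [[0,0,0],[0,0,0],0.8]
    - [[0,0,0],[0,0,0],1]
    - [[0,0,-0.03],[0,0,0],1]
    - [[0,0,-0.1],[0,0,0],1]
    - [[0,0,-0.18],[0,0,0],1]
    - [[0,0.04,-0.26],[0,0,0],1]
    - [[0,0.08,-0.3],[0,0,0],1]
    - [[0,0.08,-0.3],[0,0,0],1]

```text
clock: 12.9
position: [0.5527, -0.1135, 0.1932]
ee_rot: [1.866, 2.519, 0.01]
force: [-0.1, 0.2, 0.7]
width: 1.002
```

```bash
python3 - <<'E'
from h import *
p,R,s=tool();print(p,s['dq'].round(3),s['width'],s['joints'].round(2))
grab('wrist','w9.png')
E
```

```text
[ 0.5527457  -0.11347297  0.19318976] [ 0.012  0.024  0.015  0.106  0.007 -0.047  0.013] 1.0024405349996142 [ 0.14  0.37 -0.05  1.78  0.02  0.98  1.96]
```

View pics/w9.png

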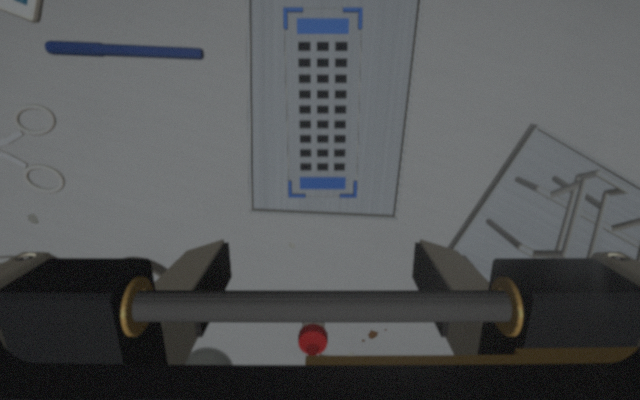

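```bash
python3 - <<'E'
from m3 import *
b=slots('w9.png',[(294,38),(352,38),(350,174),(297,174)])
E
```

```text
n 27 ctr [ 0.4897 -0.1336  0.0456] yaw 16.92 pitch -0.14 tilt n 0.15 span 0.096
```

Seated: the lid rose 22.0 mm above black's lid (both measured by the same camera) and it is level. Next is yellow. I'll check hand clearance to the surroundings with the first top depth image.

```bash
python3 - <<'E'
from h import *
u,v,n=frame(np.radians(-10.1),np.radians(28)); R=Rtool(-n,v)
L=np.array([.5604,.242,.0892])+[.0006,.0013,0]
G=L+.02*u-.006*n
for fn in('top0.png','w3.png'):
    im,d,c=load(fn)
    vv,uu=np.mgrid[0:400,0:640]; uv=np.c_[uu.ravel(),vv.ravel()]; P=pts(uv,d,c); ok=(d.ravel()>0)&(P[:,2]>.02)&(P[:,0]>.3)
    if fn=='w3.png': ok&=(uv[:,1]<235)
    Q=(P[ok]-G)@R
    for nm,(xl,y0,y1,z0,z1) in dict(body=(.115,-.13,.06,-.3,-.05),fing=(.075,-.015,.015,-.06,.008)).items():
        m=(abs(Q[:,0])<xl)&(Q[:,1]>y0)&(Q[:,1]<y1)&(Q[:,2]>z0)&(Q[:,2]<z1)
        print(fn,nm,m.sum(),Q[m][:8].round(3).tolist(),P[ok][m][:5].round(3).tolist())
H=G+.10*n; print(G,H)
p,_,s=tool()
M=np.array([.50,.06,.25]); rel(M,R); rel(H,R,M,R)
E
```

```text
top0.png body 0 [] []
top0.png fing 164 [[0.027, 0.014, -0.005], [0.02, 0.015, -0.002], [0.029, 0.011, -0.008], [0.027, 0.01, -0.002], [0.023, 0.011, -0.004], [0.02, 0.012, -0.004], [0.017, 0.012, -0.003], [0.012, 0.014, -0.006]] [[0.596, 0.264, 0.104], [0.597, 0.258, 0.102], [0.593, 0.267, 0.105], [0.594, 0.265, 0.1], [0.593, 0.261, 0.102]]
w3.png body 0 [] []
w3.png fing 2772 [[0.03, -0.015, -0.003], [0.031, -0.015, -0.004], [0.023, -0.015, -0.006], [0.024, -0.015, -0.007], [0.025, -0.015, -0.006], [0.026, -0.015, -0.006], [0.027, -0.014, -0.005], [0.027, -0.015, -0.006]] [[0.572, 0.272, 0.089], [0.572, 0.273, 0.09], [0.569, 0.265, 0.092], [0.569, 0.266, 0.092], [0.57, 0.267, 0.091]]
[0.58115847 0.23970923 0.09329175] [0.53493885 0.2479422  0.1815865 ]
shift [ 0.3622  0.0056 -0.1183] turn [-0.4534 -0.1106  0.4408]
shift [ 0.3823 -0.0617  0.1222] turn [0. 0. 0.]
```

Request:
play_rows:
  rows:
    - [[0.05,0.005,-0.08],[-0.05,-0.01,0.05],1]
    - [[0.14,0.005,-0.118],[-0.15,-0.04,0.15],1]
    - [[0.23,0.005,-0.118],[-0.25,-0.06,0.25],1]
    - [[0.32,0.005,-0.118],[-0.35,-0.09,0.34],1]
    - [[0.362,0.005,-0.118],[-0.42,-0.11,0.42],1]
    - [[0.362,0.005,-0.118],[-0.453,-0.11,0.441],1]
    - [[0.362,0.005,-0.118],[-0.453,-0.11,0.441],1]
    - [[0.362,0.005,-0.118],[-0.453,-0.11,0.441],1]

```text
clock: 13.75
position: [0.4956, 0.0602, 0.2467]
ee_rot: [2.099, 1.759, 0.432]
force: [-0.3, 0.1, -1.0]
width: 0.999
```

```bash
python3 - <<'E'
from h import *
p,_,s=tool();print(p,s['joints'].round(2),s['dq'].round(2))
u,v,n=frame(np.radians(-10.1),np.radians(28)); R=Rtool(-n,v)
rel([.535,.248,.1816],R)
E
```

```text
[0.49555459 0.06021022 0.24667853] [-0.27  0.01 -0.15  2.22  0.52  0.56  0.58] [ 0.04  0.02  0.05 -0.07 -0.11  0.05  0.29]
shift [ 0.3837 -0.0497  0.1206] turn [-0.0057  0.0004  0.0007]
```

Request:
play_rows:
  rows:
    - [[0.1,-0.02,0.02],[-0.005,0,0],1]
    - [[0.19,-0.03,0.05],[-0.005,0,0],1]
    - [[0.28,-0.04,0.08],[-0.005,0,0],1]
    - [[0.36,-0.05,0.11],[-0.005,0,0],1]
    - [[0.384,-0.05,0.12],[-0.005,0,0],1]
    - [[0.384,-0.05,0.12],[-0.005,0,0],1]
    - [[0.384,-0.05,0.12],[-0.005,0,0],1]
    - [[0.384,-0.05,0.12],[-0.005,0,0],1]

```text
clock: 14.55
position: [0.5383, 0.2448, 0.1843]
ee_rot: [2.097, 1.751, 0.436]
force: [0.6, -0.1, 0.3]
width: 1.001
```

```bash
python3 - <<'E'
from h import *
p,_,s=tool();print(p,s['joints'].round(2),s['dq'].round(2))
grab('wrist','w10.png')
E
```

```text
[0.53833333 0.24477822 0.1843453 ] [-0.55  0.3  -0.25  2.06  0.82  0.67 -0.02] [-0.   -0.01 -0.01 -0.    0.01 -0.   -0.01]
```

View pics/w10.png

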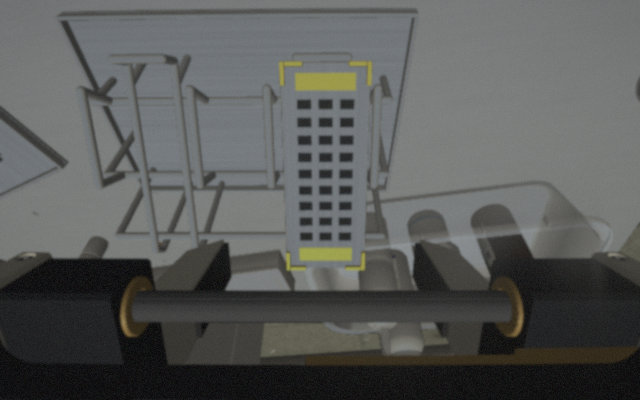

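```bash
python3 - <<'E'
from m3 import *
y=slots('w10.png',[(292,95),(358,95),(357,244),(294,244)])
p,_,s=tool()
u,v,n=frame(np.radians(-10.1),np.radians(28)); R=Rtool(-n,v)
L=y[0]+[.0006,.0013,0]
G=L+.02*u-.006*n
rel(G,R)
for fn in('top0.png','w10.png'):
    im,d,c=load(fn)
    vv,uu=np.mgrid[0:400,0:640]; uv=np.c_[uu.ravel(),vv.ravel()]; P=pts(uv,d,c); ok=(d.ravel()>0)&(P[:,2]>.02)&(P[:,0]>.3)
    if fn!='top0.png': ok&=(uv[:,1]<235)
    Q=(P[ok]-G)@R
    m=(abs(Q[:,0])<.08)&(abs(Q[:,0])>.034)&(abs(Q[:,1])<.02)&(Q[:,2]<.012)&(Q[:,2]>-.1)
    print(m.sum(),Q[m][:5].round(3).tolist())
E
```

```text
n 27 ctr [0.5604 0.2419 0.0892] yaw -10.04 pitch 27.92 tilt n 27.92 span 0.0963
shift [ 0.0045 -0.01    0.2018] turn [ 0.0017  0.0021 -0.0025]
18 [[0.036, -0.005, 0.007], [0.035, -0.004, -0.009], [0.035, -0.009, 0.006], [0.035, -0.008, -0.008], [0.038, -0.013, -0.007]]
146 [[-0.039, -0.017, 0.009], [-0.039, -0.016, 0.012], [-0.039, -0.017, 0.006], [-0.039, -0.016, 0.009], [-0.038, -0.015, 0.011]]
```

Request:
play_rows:
  rows:
    - [[0.0045,-0.01,0.05],[0,0.002,-0.002],1]
    - [[0.0045,-0.01,0.1],[0,0.002,-0.002],1]
    - [[0.0045,-0.01,0.15],[0,0.002,-0.002],1]
    - [[0.0045,-0.01,0.18],[0,0.002,-0.002],1]
    - [[0.0045,-0.01,0.202],[0,0.002,-0.002],1]
    - [[0.0045,-0.01,0.202],[0,0.002,-0.002],1]
    - [[0.0045,-0.01,0.202],[0,0.002,-0.002],1]

```text
clock: 15.3
position: [0.5811, 0.2417, 0.0933]
ee_rot: [2.094, 1.756, 0.441]
force: [-0.3, 0.1, 0.0]
width: 1.002
```

```bash
python3 - <<'E'
from h import *
p,_,s=tool();print(p,s['force'])
u,v,n=frame(np.radians(-10.1),np.radians(28)); R=Rtool(-n,v)
G=np.array([.5604,.2419,.0892])+[.0006,.0013,0]+.02*u-.006*n
rel(G,R)
E
```

```text
[0.58106731 0.24172123 0.09329634] [-0.28283665  0.11809009  0.00891345]
shift [-0.0041  0.0008  0.0004] turn [ 0.0017 -0.0016  0.0005]
```

Centre 2 mm sideways, then close.

Request:
play_rows:
  rows:
    - [[-0.004,0.001,0],[0,0,0],1]
    - [[-0.004,0.001,0],[0,0,0],0.2]
    - [[-0.004,0.001,0],[0,0,0],-0.2]
    - [[-0.004,0.001,0],[0,0,0],-1]
    - [[-0.004,0.001,0],[0,0,0],-1]
    - [[-0.004,0.001,0],[0,0,0],-1]
    - [[-0.004,0.001,0],[0,0,0],-1]
  newtons: 58

```text
clock: 16.0
position: [0.5823, 0.2392, 0.0937]
ee_rot: [2.093, 1.754, 0.441]
force: [4.0, -3.5, 4.0]
width: 0.645
```

Request:
play_rows:
  rows:
    - [[0,0,-0.02],[0,0,0],-1]
    - [[0,0,-0.04],[0,0,0],-1]
    - [[0,0,-0.06],[0,0,0],-1]
    - [[0,0,-0.09],[0,0,0],-1]
    - [[0,0,-0.12],[0,0,0],-1]
    - [[0,0,-0.15],[0,0,0],-1]
    - [[0,0,-0.18],[0,0,0],-1]
    - [[0,0,-0.18],[0,0,0],-1]
    - [[0,0,-0.18],[0,0,0],-1]

```text
clock: 16.9
position: [0.539, 0.2474, 0.172]
ee_rot: [2.094, 1.757, 0.441]
force: [0.2, -0.6, -3.0]
width: 0.646
```

```bash
python3 - <<'E'
from h import *
p,R,s=tool();print(p,s['dq'].round(3),s['width'],s['force'],s['ft_torque'])
grab('wrist','w11.png')
u,v,n=frame(np.radians(16.95),0)
T=Rtool(-n,v)
A=np.array([.50,.08,.23]);rel(A,T)
E
```

```text
[0.53900837 0.24743343 0.1720139 ] [ 0.001  0.018  0.013  0.005  0.006 -0.    -0.003] 0.6458263049951222 [ 0.23813898 -0.60862273 -2.98674845] [ 0.19219138  0.72007918 -0.04035665]
shift [-0.3424  0.0382 -0.1122] turn [ 0.4587  0.1095 -0.4402]
```

View pics/w11.png

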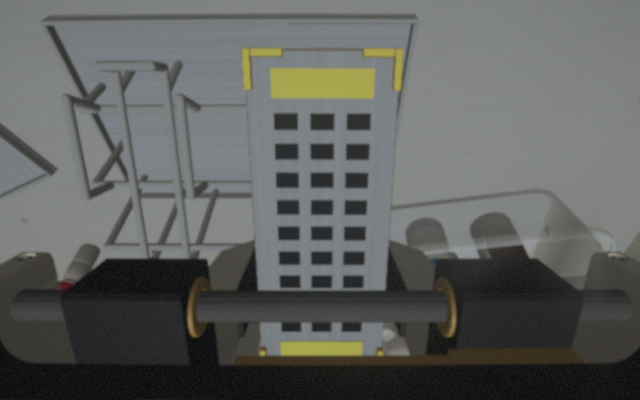

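Request:
play_rows:
  rows:
    - [[-0.03,0.0,-0.07],[0,0,0],-1]
    - [[-0.1,0.01,-0.112],[0.06,0.015,-0.05],-1]
    - [[-0.18,0.02,-0.112],[0.14,0.03,-0.13],-1]
    - [[-0.26,0.03,-0.112],[0.23,0.05,-0.22],-1]
    - [[-0.32,0.038,-0.112],[0.32,0.08,-0.31],-1]
    - [[-0.342,0.038,-0.112],[0.4,0.1,-0.39],-1]
    - [[-0.342,0.038,-0.112],[0.459,0.11,-0.44],-1]
    - [[-0.342,0.038,-0.112],[0.459,0.11,-0.44],-1]
    - [[-0.342,0.038,-0.112],[0.459,0.11,-0.44],-1]

```text
clock: 17.85
position: [0.5022, 0.0782, 0.2293]
ee_rot: [-1.871, -2.52, 0.001]
force: [0.1, -0.0, -3.3]
width: 0.644
```

```bash
python3 - <<'E'
from h import *
p,R,s=tool();print(p,s['joints'].round(2),s['dq'].round(2))
u,v,n=frame(np.radians(16.95),0)
rel([.5095,-.0235,.125],Rtool(-n,v))
E
```

```text
[0.50224137 0.0781544  0.2292865 ] [ 0.02  0.28 -0.34  1.84  0.11  1.05  1.5 ] [-0.04 -0.03 -0.03  0.07  0.03 -0.08 -0.15]
shift [-0.1992 -0.0444  0.2083] turn [-0.0022 -0.0016 -0.0024]
```

Request:
play_rows:
  rows:
    - [[-0.05,-0.01,0.02],[-0.002,-0.001,-0.002],-1]
    - [[-0.12,-0.03,0.07],[-0.002,-0.001,-0.002],-1]
    - [[-0.18,-0.044,0.13],[-0.002,-0.001,-0.002],-1]
    - [[-0.2,-0.044,0.18],[-0.002,-0.001,-0.002],-1]
    - [[-0.2,-0.044,0.205],[-0.002,-0.001,-0.002],-1]
    - [[-0.2,-0.044,0.208],[-0.002,-0.001,-0.002],-1]
    - [[-0.2,-0.044,0.208],[-0.002,-0.001,-0.002],-1]
    - [[-0.2,-0.044,0.208],[-0.002,-0.001,-0.002],-1]

```text
clock: 18.65
position: [0.5091, -0.0202, 0.1275]
ee_rot: [1.863, 2.525, 0.006]
force: [0.3, -0.5, -3.1]
width: 0.65
```

```bash
python3 - <<'E'
from inhand import *
p,R,s=tool();print(p,s['dq'].round(3))
grab('wrist','w12.png')
inhand('w12.png',(265,62,380,102),[(262,108),(383,108),(376,240),(270,240)],p,R,'Y')
np.savez('pose12.npz',p=p,R=R)
E
```

```text
[ 0.50914743 -0.0201677   0.1275254 ] [ 0.005 -0.003  0.006 -0.003 -0.    -0.     0.006]
n 15 ctr [ 0.4659 -0.0348  0.1336] yaw 16.94 pitch 0.2 tilt n 0.2 span 0.0481
strip tool [-0.001  -0.0841 -0.0064] slot ctr tool [-0.0012 -0.0456 -0.0063] axis tool [-0.0037  1.      0.0016] normal tool [-6.0e-04  1.6e-03 -1.0e+00] rows y [-0.0696 -0.0696 -0.0696 -0.0577 -0.0576 -0.0576 -0.0456 -0.0456 -0.0456
 -0.0336 -0.0336 -0.0335 -0.0216 -0.0215 -0.0215]
```

View pics/w12.png

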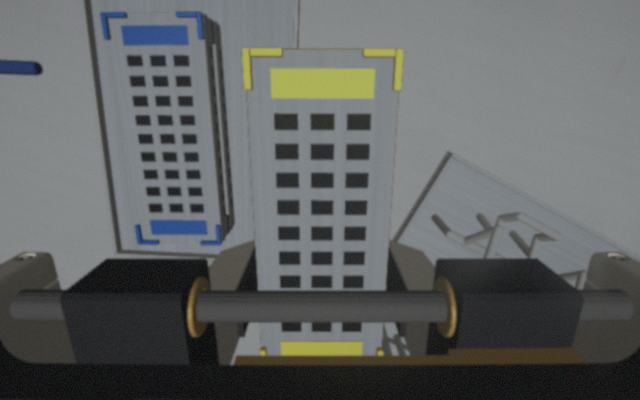

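```bash
python3 - <<'E'
from m3 import *
z=np.load('pose12.npz');p,R=z['p'],z['R']
k=slots('w12.png',[(120,52),(194,52),(207,216),(142,217)])
b=(k[0]-p)@R; ax=R.T@k[1]; print('blue tool',b.round(4),ax.round(4),(R.T@k[2]).round(4))
yc=np.array([-.0013,-.0216,-.0063])
dyaw=-(ax[0]-(-.0037)); print('dyaw',dyaw)   # turn about tool z
# rotation about TCP moves yc
Rz=Rn.from_rotvec([0,0,dyaw]).as_matrix()
sh=b-Rz@yc; X=p+R@np.array([sh[0],sh[1],0]); Rt=R@Rz; zseat=p[2]-(b[2]-(yc[2]+.022))
print(sh,X,'zseat',zseat)
np.savez('tgt2.npz',X=X,R=Rt,z=zseat)
Y=X.copy();Y[2]=zseat+.012;rel(Y,Rt)
E
```

```text
n 27 ctr [ 0.4904 -0.1336  0.0456] yaw 16.9 pitch -0.08 tilt n 0.2 span 0.0962
blue tool [-0.1028 -0.0518  0.0817] [-0.0043  1.      0.0065] [-0.0039  0.0065 -1.    ]
dyaw 0.0006322082666577198
[-0.10149915 -0.03021296  0.08802625] [ 0.51020369 -0.12606282  0.12743677] zseat 0.06149915818167334
shift [-0.2024 -0.0608  0.108 ] turn [0.     0.0001 0.0003]
```

Request:
play_rows:
  rows:
    - [[-0.06,-0.02,0.0],[0.0045,0,0],-1]
    - [[-0.13,-0.04,0.0],[0.0045,0,0],-1]
    - [[-0.18,-0.06,0.0],[0.0045,0,0],-1]
    - [[-0.2024,-0.0608,0.03],[0.0045,0,0],-1]
    - [[-0.2024,-0.0608,0.07],[0.0045,0,0],-1]
    - [[-0.2024,-0.0608,0.1],[0.0045,0,0],-1]
    - [[-0.2024,-0.0608,0.107],[0.0045,0,0],-1]
    - [[-0.2024,-0.0608,0.107],[0.0045,0,0],-1]
    - [[-0.2024,-0.0608,0.107],[0.0045,0,0],-1]

```text
clock: 19.6
position: [0.5098, -0.1267, 0.0735]
ee_rot: [1.866, 2.527, -0.002]
force: [0.3, 0.4, -3.1]
width: 0.65
```

```bash
python3 - <<'E'
from h import *
p,R,s=tool();print(p,s['dq'].round(3),s['force'])
z=np.load('tgt2.npz');X=z['X'];X[2]=z['z'];Rt=z['R']@Rn.from_rotvec([.0047,0,0]).as_matrix();rel(X,Rt)
grab('scene','s12.png')
a=cv2.imread('pics/s12.png');cv2.imwrite('pics/s12c.png',cv2.resize(a[190:290,250:400],None,fx=5,fy=5,interpolation=cv2.INTER_CUBIC))
E
```

```text
[ 0.50984264 -0.12672995  0.07352985] [ 0.003 -0.006  0.001 -0.002  0.002 -0.002  0.001] [ 0.32789402  0.37473502 -3.10869684]
shift [0.0011 0.0011 0.0241] turn [-0.0011  0.     -0.0002]
```

View pics/s12c.png

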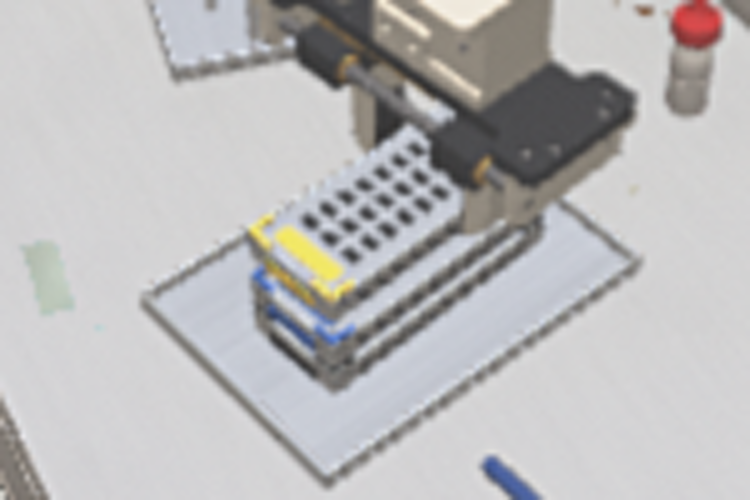

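Yellow hovers in line over blue. I'll correct 0.55 mm and lower.

Request:
play_rows:
  rows:
    - [[0.0011,0.0013,0.002],[-0.001,0,0],-1]
    - [[0.0011,0.0013,0.004],[-0.001,0,0],-1]
    - [[0.0011,0.0013,0.008],[-0.001,0,0],-1]
    - [[0.0011,0.0013,0.011],[-0.001,0,0],-1]
    - [[0.0011,0.0013,0.013],[-0.001,0,0],-1]
    - [[0.0011,0.0013,0.015],[-0.001,0,0],-1]
    - [[0.0011,0.0013,0.015],[-0.001,0,0],-1]

```text
clock: 20.35
position: [0.5094, -0.1265, 0.0651]
ee_rot: [-1.867, -2.526, 0.002]
force: [-0.7, 0.5, -2.7]
width: 0.648
```

```bash
python3 - <<'E'
from h import *
p,R,s=tool();print(p,s['dq'].round(3),s['force'])
z=np.load('tgt2.npz');X=z['X'];X[2]=z['z'];Rt=z['R']@Rn.from_rotvec([.0047,0,0]).as_matrix();rel(X,Rt)
E
```

```text
[ 0.50943006 -0.12651932  0.06513882] [-0.    -0.003 -0.001 -0.002  0.001  0.003  0.001] [-0.71655034  0.51787724 -2.74491796]
shift [0.0004 0.0018 0.0073] turn [-0.0015 -0.0005 -0.001 ]
```

Request:
play_rows:
  rows:
    - [[0.0004,0.0016,-0.001],[-0.001,0,0],-1]
    - [[0.0004,0.0016,-0.001],[-0.001,0,0],-1]
    - [[0.0004,0.0016,0.001],[-0.001,0,0],-1]
    - [[0.0004,0.0016,0.003],[-0.001,0,0],-1]
    - [[0.0004,0.0016,0.005],[-0.001,0,0],-1]
    - [[0.0004,0.0016,0.005],[-0.001,0,0],-1]

```text
clock: 20.95
position: [0.5101, -0.1261, 0.0626]
ee_rot: [1.867, 2.526, -0.0]
force: [-0.5, 0.0, -3.6]
width: 0.646
```

```bash
python3 - <<'E'
from h import *
p,R,s=tool();print(p,s['dq'].round(3),s['force'])
z=np.load('tgt2.npz');X=z['X'];X[2]=z['z'];Rt=z['R']@Rn.from_rotvec([.0047,0,0]).as_matrix();rel(X,Rt)
E
```

```text
[ 0.51013269 -0.12607084  0.06262333] [ 0.001 -0.003 -0.001 -0.003 -0.001  0.003  0.003] [-0.51898168  0.01217338 -3.5510091 ]
shift [-0.      0.0001  0.0022] turn [-0.0005 -0.0005 -0.0009]
```

It is 2.4 mm below lug height with no contact, so it is inside the lugs. Seating it now.

Request:
play_rows:
  rows:
    - [[0,0,0.001],[0,0,0],-1]
    - [[0,0,0.002],[0,0,0],-1]
    - [[0,0,0.003],[0,0,0],-1]
    - [[0,0,0.003],[0,0,0],-1]

```text
clock: 21.35
position: [0.5103, -0.1261, 0.0613]
ee_rot: [1.867, 2.526, -0.0]
force: [-1.0, 1.4, -2.2]
width: 0.648
```

Request:
play_rows:
  rows:
    - [[0,0,0.0007],[0,0,0],-1]
    - [[0,0,0.0014],[0,0,0],-1]
    - [[0,0,0.0014],[0,0,0],-1]

```text
clock: 21.65
position: [0.5103, -0.1261, 0.0613]
ee_rot: [1.867, 2.526, -0.0]
force: [-3.0, 0.5, 8.1]
width: 0.646
```

Firm contact at 0.0613 (predicted 0.0615). Release and retreat.

Request:
play_rows:
  rows:
    - [[0,0,-0.001],[0,0,0],-1]
    - [[0,0,-0.001],[0,0,0],0.4]
    - [[0,0,-0.001],[0,0,0],0.6]
    - [[0,0,-0.001],[0,0,0],1]
    - [[0,0,-0.001],[0,0,0],1]
    - [[0,0,-0.03],[0,0,0],1]
    - [[0,0,-0.1],[0,0,0],1]
    - [[0,0.02,-0.18],[0,0,0],1]
    - [[0,0.08,-0.25],[0,0,0],1]
    - [[0,0.1,-0.28],[0,0,0],1]

```text
clock: 22.65
position: [0.5616, -0.1103, 0.2046]
ee_rot: [1.863, 2.523, 0.006]
force: [0.3, 0.5, -1.4]
width: 1.001
```

Request:
play_rows:
  rows:
    - [[0,0,0],[0,0,0],1]
    - [[0,0,0],[0,0,0],1]
    - [[0,0,0],[0,0,0],1]

```text
clock: 22.95
position: [0.5564, -0.1118, 0.1991]
ee_rot: [-1.867, -2.524, 0.003]
force: [0.2, -0.8, 0.4]
width: 0.996
```

```bash
python3 - <<'E'
from m3 import *
p,R,s=tool();print(p,s['dq'].round(3),s['force'])
grab('wrist','w14.png');grab('scene','s14.png')
a=cv2.imread('pics/s14.png');cv2.imwrite('pics/s14c.png',cv2.resize(a[190:290,250:400],None,fx=5,fy=5,interpolation=cv2.INTER_CUBIC))
E
```

```text
[ 0.55636721 -0.11182152  0.19905078] [ 0.002  0.002  0.    -0.001 -0.001  0.001 -0.002] [ 0.23500396 -0.84482219  0.35111383]
```

View pics/w14.png

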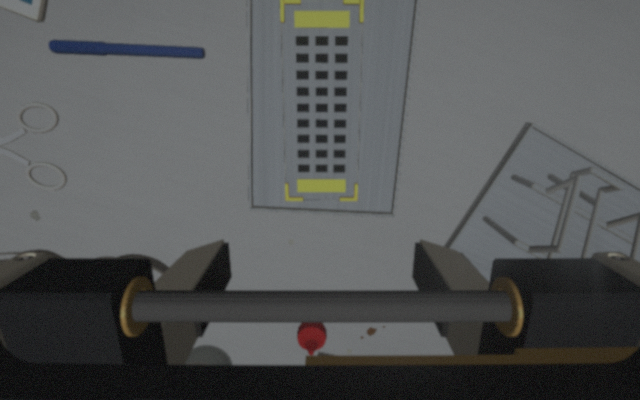

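View pics/s14c.png

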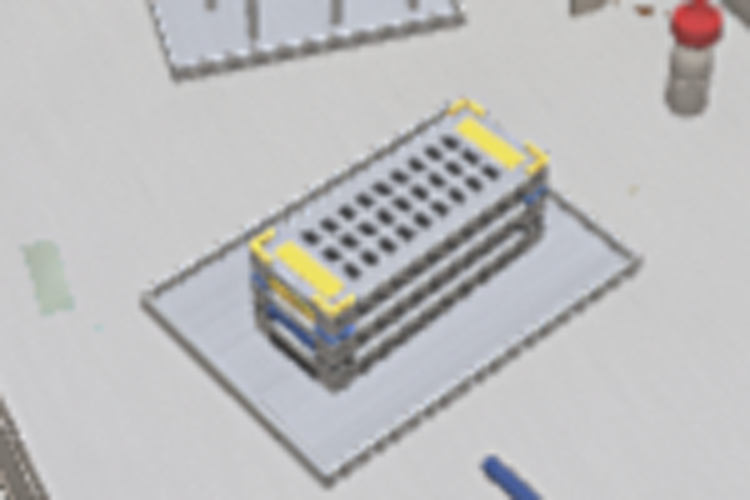

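The scene view shows a square, gap-free pile: yellow on blue on black. Final numbers:

```bash
python3 - <<'E'
from m3 import *
slots('w14.png',[(292,31),(352,31),(350,176),(294,176)])
slots('w9.png',[(294,38),(352,38),(350,174),(297,174)])
E
```

```text
n 27 ctr [ 0.49   -0.1337  0.0676] yaw 16.91 pitch -0.11 tilt n 0.14 span 0.0962
n 27 ctr [ 0.4897 -0.1336  0.0456] yaw 16.92 pitch -0.14 tilt n 0.15 span 0.096
```

```bash
python3 -c "
from cell import arm
print(arm.sign_off(), arm.observe()['clock'])"
```

```text
the job is handed in; nothing more can be done
the job is handed in; nothing more can be done
```

The pile is built and the job is handed in at about 23 s of the 72 s allowed: blue is seated on black, and yellow on blue. I lifted each cassette square to the slope from its uphill half, levelled it, lined it up with the one below in a single wrist image and lowered it slowly until it touched.

**Last checks:**
- **Seating:** Each lid sits 22.0 mm above the one below, so neither cassette stands on the lugs.
- **Yellow on blue:** The centres agree within about 0.3 mm, the headings within 0.1° and the tilts within 0.1°.
- **Blue on black:** The centre after release was about 0.9 mm from where black's had been measured earlier. That is inside the 2.5 mm limit, but black itself was covered by then and could not be re-measured.
- **Contact height:** Both cassettes touched down within 0.2 mm of the predicted seat height, with about 4 N and 8 N upward on the wrist at the end.
- **Surroundings:** I never touched anything lying around, as far as the pictures show, and the hand was open and clear at the end. I did not re-measure the bystanders' positions.

**One disagreement:** the wrist camera's calibration was off by about 1.4 mm from the arm's frame. I allowed for it by aligning each pair within one image.

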